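# Pack the bench dogs away and fasten the case

## Task

Put all the bench dogs away in their fitted case, one to a slot, every head hanging in the wide well at the case's head end, turning round any that lies in it back to front. Then set the loose lid on so that it is fully seated, and lock it with both turn-buttons swung square across it. Leave the other things on the bench alone.

Things in the scene. Friction and masses are not known exactly. Their poses are not given: they have to be found in the camera images.
- case: open wooden case fixed on the bench, 186 (x) x 226 (y) mm, 54 mm high, walls 7, floor 6 mm thick; origin at the centre of its underside, z up. The dogs lie along its x axis, heads to +x. Four slots, at y = -69, -23, +23, +69 mm; any dog fits any slot, one to a slot. Rightly laid, a dog's balance point is within 10 mm of x = 0 and 34 mm above the underside, the head's top 4 mm below the rim.
- case_rim (a point): centre of the case's mouth, at rim height (54 mm); axes as the case's.
- rail_head (a point): middle of the cross rail inside the case at x = +29 mm, at its top (34 mm above the underside). The rail is 10 mm thick (x) and has four notches for the shafts, 24 mm wide (y), with floors 24 mm above the underside. Between it and the +x wall is the open well, 52 mm long, in which the heads hang. Between the two rails the case is open to its floor over 72 mm: room for fingers.
- rail_tail (a point): middle of the second such rail, at x = -53 mm, at its top. The gap between it and the -x wall (28 mm) is too short for a head (30 mm): the head of a dog laid back to front rides up on this rail and stands above the rim, and the lid cannot go down.
- dog_a_mid (a point): bench dog: round steel shaft 110 mm long, 20 mm thick, dark wooden head 32 x 32 mm square, 30 mm long; 0.2 kg. Point on the shaft's axis at the balance point, 45 mm from the head's inner face, 65 mm from the plain end; x axis along the shaft to the head. It starts in the case back to front, head propped on a rail, shaft sloping 11 degrees. May be absent.
- dog_a_head (a point): centre of the wooden head of the dog of dog_a_mid, 60 mm from that point along the shaft.
- dog_b_mid (a point): bench dog: round steel shaft 110 mm long, 20 mm thick, dark wooden head 32 x 32 mm square, 30 mm long; 0.2 kg. Point on the shaft's axis at the balance point, 45 mm from the head's inner face, 65 mm from the plain end; x axis along the shaft to the head. It starts in the case back to front, head propped on a rail, shaft sloping 11 degrees. May be absent.
- dog_b_head (a point): centre of the wooden head of the dog of dog_b_mid, 60 mm from that point along the shaft.
- dog_c_mid (a point): bench dog: round steel shaft 110 mm long, 20 mm thick, dark wooden head 32 x 32 mm square, 30 mm long; 0.2 kg. Point on the shaft's axis at the balance point, 45 mm from the head's inner face, 65 mm from the plain end; x axis along the shaft to the head. It starts on the bench, lying on a flat of the head and the plain end, sloping 3 degrees. May be absent.
- dog_c_head (a point): centre of the wooden head of the dog of dog_c_mid, 60 mm from that point along the shaft.
- dog_d_mid (a point): bench dog: round steel shaft 110 mm long, 20 mm thick, dark wooden head 32 x 32 mm square, 30 mm long; 0.2 kg. Point on the shaft's axis at the balance point, 45 mm from the head's inner face, 65 mm from the plain end; x axis along the shaft to the head. It starts on the bench, lying on a flat of the head and the plain end, sloping 3 degrees. May be absent.
- dog_d_head (a point): centre of the wooden head of the dog of dog_d_mid, 60 mm from that point along the shaft.
- dog_e_mid (a point): bench dog: round steel shaft 110 mm long, 20 mm thick, dark wooden head 32 x 32 mm square, 30 mm long; 0.2 kg. Point on the shaft's axis at the balance point, 45 mm from the head's inner face, 65 mm from the plain end; x axis along the shaft to the head. It starts on the bench, lying on a flat of the head and the plain end, sloping 3 degrees. May be absent.
- dog_e_head (a point): centre of the wooden head of the dog of dog_e_mid, 60 mm from that point along the shaft.
- lid_handle (a point): grip of the loose lid (0.4 kg, starts right side up on the bench): centre of a dark wooden bar handle 18 mm wide (along the lid's x), 120 mm long (along its y), 16 mm deep, on two posts at y = +-46 mm; the point is 32 mm above the panel's underside. The gap under the bar is 16 mm high and 76 mm long.
- lid_under (a point): centre of the underside of the lid's panel, a board 186 (x) x 226 (y) x 8 mm, as large as the case outside; z up. Two battens 8 mm deep under it, along x near the y edges, drop inside the case with 2.5 mm of play and locate it; a half turn fits as well. Fully seated, this point lies at case_rim. On the bench it is 8 mm up.
- button_head (a joint): wooden turn-button at the middle of the case's +x wall: a 64 mm bar on a vertical pivot at its middle, rad; 0 = along the wall, clear of the lid (it is clear up to 0.25); grows anticlockwise from above to a stop at 1.6; at 1.57 it is square across the wall, its end 16 mm over the lid. Light friction, stays where left (swing it back if brushed). It passes over the lid (1.6 mm gap) only when the lid is fully seated.
- button_head_grip (a point): on that pivot, half-way up the button's upright rib (12 mm wide, 42 mm long along the bar, 14 mm high), 76.6 mm above the case's underside; the point turns with the button: the rib lies along its y axis and is pinched across its x axis. The bar's top face is 7 mm below this point.
- button_tail (a joint): the same turn-button at the middle of the case's -x wall; 0 = along the wall, clear of the lid; grows anticlockwise from above to 1.6.
- button_tail_grip (a point): on the pivot of that turn-button, half-way up its rib, as button_head_grip.
- masking_tape: bystander: roll of masking tape, 98 mm across, 25 mm high, on the bench at the far left; origin under its centre.
- sanding_block: bystander: brown sanding block 60 x 112 x 34 mm on the bench at the near left; origin under its centre.
- nut: bystander: M16 nut, 27 mm across, 13 mm high, on the bench in front of the case; origin under its centre.
Mind the look-alikes: they are no part of the job. Leave any red look-alike of the part that bears dog_d_mid alone.

How it is judged (in metres and radians):
On the way, in this order (a step that is already met when the one before it is completed fails the run):
1. every dog lies in a slot of the case, head at the head end (z of dog_a_mid in the frame of case between 0.029 and 0.039 m and z of dog_a_head in the frame of case between 0.028 and 0.04 m and x of dog_a_mid in the frame of case between -0.02 and 0.02 m and x of each of dog_a_head, dog_b_head, dog_c_head, dog_d_head, dog_e_head in the frame of case above 0.035 m and y of dog_a_mid in the frame of case between -0.09 and 0.09 m and z of dog_b_mid in the frame of case between 0.029 and 0.039 m and z of dog_b_head in the frame of case between 0.028 and 0.04 m and x of dog_b_mid in the frame of case between -0.02 and 0.02 m and y of dog_b_mid in the frame of case between -0.09 and 0.09 m and z of dog_c_mid in the frame of case between 0.029 and 0.039 m and z of dog_c_head in the frame of case between 0.028 and 0.04 m and x of dog_c_mid in the frame of case between -0.02 and 0.02 m and y of dog_c_mid in the frame of case between -0.09 and 0.09 m and z of dog_d_mid in the frame of case between 0.029 and 0.039 m and z of dog_d_head in the frame of case between 0.028 and 0.04 m and x of dog_d_mid in the frame of case between -0.02 and 0.02 m and y of dog_d_mid in the frame of case between -0.09 and 0.09 m and z of dog_e_mid in the frame of case between 0.029 and 0.039 m and z of dog_e_head in the frame of case between 0.028 and 0.04 m and x of dog_e_mid in the frame of case between -0.02 and 0.02 m and y of dog_e_mid in the frame of case between -0.09 and 0.09 m), for 0.2 s.
2. the lid is fully seated on the case (z of lid_under in the frame of case_rim between -0.003 and 0.003 m and horizontal distance between lid_under and case_rim below 0.007 m and angle between lid_under's own z axis and vertical below 0.03 rad), for 0.2 s.
At the end, for the whole second after the job is handed in: Every dog lies in a slot, head toward the case's +x: balance point 29 to 39 mm above the underside, within 20 mm of x = 0; the lid lies on the rim within 3 mm in height, 7 mm sideways, 0.03 rad of level, at rest; both turn-buttons are beyond 1.3 rad (all of step 1 and all of step 2 and value of joint each of button_head, button_tail above 1.3 rad and linear speed of lid below 0.02 m/s); the robot touches nothing.
It fails at once if the masking tape is pushed more than 30 mm (distance of masking_tape from where it was at the start of the episode above 0.03 m).
It fails at once if the sanding block is pushed more than 30 mm (distance of sanding_block from where it was at the start of the episode above 0.03 m).
It fails at once if the nut is pushed more than 30 mm (distance of nut from where it was at the start of the episode above 0.03 m).
Of dog_a, dog_b only 1 to 1 are there at a start; the rules pass over those that are not, and their reading is None.
Of dog_c, dog_d, dog_e only 2 to 3 are there at a start; the rules pass over those that are not, and their reading is None.
At some moment in a run one of lid, dog_c, dog_d, dog_e may be knocked a few centimetres aside while the robot is not near it.
Once in a run the grip may slacken for a moment while it holds something.
It also fails if it takes over 210 s, if anything falls off the work surface, if the arm or the gripper's body presses on something with over 40 N, if the wrist force passes 120 N, or if a joint passes its speed limit or range.

## Robot

A 6-joint arm with a two-finger parallel gripper is mounted at the origin on a cart in front of the work surface, level with it; the furniture and walls round the work are solid. World frame = base frame: x ahead of the robot, y to its left, z up, the work surface at z = 0. Lengths are in m, angles in degrees, forces in N, time in s.
With the tool pointing down it reaches from about 0.35 to 0.875 m from the base axis. Payload 4.2 kg.
Tool frame: the origin (TCP) lies at the centre of the arm's flange, where the gripper is bolted on; the fingertips stand 182 mm ahead of it and the grasp point (between the pads) lies 164 mm ahead of it (r.nose_length is the distance from the TCP to the fingertips, in m); z points along the fingers, y is the line along which they close (so a half turn about z gives the same grasp; the last joint's range is limited). The gripper opens to 87 mm and grips with 3 to 60 N. Pads are 19 mm wide; open, the fingers measure 117 mm over their backs; the gripper's body (75 mm by 190 mm) begins 51 mm behind the grasp point.
Start: joints at [-54.053, 22.042, 0.453, 0, -68.411, -14.817], TCP at [0.225, -0.583, 0.405] pointing down, gripper open.
Joint ranges: [-179.83, 179.83], [-69.29, 118.12], [-61.27, 80.66], [-181.25, 117.63], [-171.15, -9.14], [-177.46, 177.46]. Speed limits (degrees/s): [159.86, 159.86, 180, 180, 180, 180].

## Interface

Orientations are given as a 3x3 rotation matrix whose columns are the frame's x, y, z axes.
In Python, from station import r, vision gives the robot as it stands. The module is installed in compiled form; this text tells all that it offers.
- The arm moves only by the shell command python3 -m creep 'ROWS'. ROWS is JSON, a list of rows, each a list of 7 numbers: the opening, from -1 (shut) to 1 (fully open), then the shift along the tool's x, y, z in mm, then the turn, a rotation vector about the tool's x, y, z in degrees. A call has 1 to 8 rows; each row is the pose to reach, as a shift and turn from the pose commanded when the call began, along the tool's axes at that moment; what a row does not reach only later rows make up. A row lasts 1/12 s, in which the tool goes at most 41.7 mm and 7.16 degrees, less where a joint would pass 70% of its speed; a pose out of reach is approached as far as the arm can. A call with a gripper value outside its range is refused whole. The fingers move at their own pace and stop on an object; the grip force is fixed at half the most. Time passes only in rows, so rows that repeat a pose let the fingers close. It gives the time, the measured TCP pose, the force, the opening and the grip force at its end, in the units of the state.
- r.sense(): the state, without advancing time (a new reading comes with each control period).
- vision.capture(name): name is "side" or "top" or "wrist"; returns (picture, depth): 400x640x3 uint8, red, green, blue; 400x640 float32, m along the optical axis (not along the pixel's ray), 0 where there is no reading.
- vision.camera_model(name): a dict with "vertical_fov" (degrees; the focal length in pixels is half the picture's height over the tangent of half this angle, whatever the lens; pixels are square), "cx", "cy" (the principal point, pixels), "extrinsics" (4x4, takes a point from camera to world coordinates); the wrist camera has in their place "mount" (4x4, takes a point from camera to tool coordinates, whose origin is the TCP and whose axes are the flange's). Camera axes: x right, y down, z forward; pixel columns grow to the right and rows downward; lengths in m; the calibration is good to about 2 mm. A picture is of the moment at which its call begins: read the wrist's pose just before it. camera_model takes no time and is no camera call.
- r.finish_job(): hands the job in; it is judged then, once.
Trained networks look in the newest picture that a camera, given by its name, has taken for a name from the list of things; names that differ only in an ending like _2 or _b are one class to them, and where a whole thing is asked for, a point or a joint stands for the part that bears it (a point fixed in the world has none). Each returns a list of dicts, best first, with "conf" (0 to 1); they miss things now and then, are a little off and sometimes report something else, mostly with a low value. They report only what shows in the picture. A call takes as long as a camera call. They do not tell look-alikes from the thing itself.
- vision.find_in(camera, thing): "uv" ([column, row] in pixels, amid what is visible of it).
- vision.cut_out(camera, thing): "region" (400x640 bool, what is visible of it) and "uv" ([column, row] in pixels, amid what is visible of it).
The state is a dict: "time_s": time; "joints": joint angles; "joint_velocities": joint speeds; "effort": joint torques, N m; "tcp_pos": TCP position; "ee_rot": TCP orientation; "wrist_force": force on the tool from outside, world axes, zero at the start; "moment": the same for the moment, N m; "gripper_width": opening from 0.0 (shut) to 1.0 (fully open); "gripper_force": force on a finger pad.
Only numpy, scipy, OpenCV 4.12 (cv2) and the standard library are available. Lean on these libraries where they do the work, as an engineer would, in place of code of your own. Each camera call takes 0.05 s, during which the arm holds its last target. There are 200 camera calls.

## Working session

There is one attempt and no reset: what is moved stays moved. The work goes in short steps, Python scripts to look and compute and a shell command to move; the robot and the scene stay as the last step left them, time stands still between calls to the robot, and variables do not carry over. Pictures are saved under pics/ and viewed, at most 14 in all, crops included, and the job is handed in when it is done.

```bash
mkdir -p pics && cat > h.py <<'E'
import numpy as np, cv2
from station import r, vision
def save(img,name): cv2.imwrite('pics/'+name,cv2.cvtColor(img,cv2.COLOR_RGB2BGR))
def K(cam):
    m=vision.camera_model(cam); f=200/np.tan(np.radians(m['vertical_fov'])/2); return m,f
def ext(cam,s=None):
    m,f=K(cam)
    if cam!='wrist': return np.array(m['extrinsics'])
    s=s or r.sense(); T=np.eye(4); T[:3,:3]=np.array(s['ee_rot']); T[:3,3]=s['tcp_pos']
    return T@np.array(m['mount'])
def cloud(cam,depth,E):
    m,f=K(cam); v,u=np.mgrid[0:400,0:640]
    P=np.stack([(u-m['cx'])/f*depth,(v-m['cy'])/f*depth,depth],-1)
    return P@E[:3,:3].T+E[:3,3]
def ray(cam,uv,z,E):
    m,f=K(cam); d=E[:3,:3]@np.array([(uv[0]-m['cx'])/f,(uv[1]-m['cy'])/f,1]); o=E[:3,3]
    return o+d*(z-o[2])/d[2]
def shot(cam):
    s=r.sense(); E=ext(cam,s); im,d=vision.capture(cam); return im,d,cloud(cam,d,E),E
E
python3 - <<'E'
from h import *
np.set_printoptions(precision=3,suppress=True)
for c in ['top','side']:
    im,d,P,E=shot(c); save(im,c+'1.png'); print(c,K(c)); np.save(c+'.npy',P)
    for t in ['dog_a_mid','dog_c_head','lid_handle','case','button_head_grip','button_tail_grip','masking_tape','sanding_block','nut']:
        for o in vision.find_in(c,t):
            u,v=map(int,o['uv']); print(c,t,round(o['conf'],2),u,v,P[v,u])
s=r.sense(); print(s['tcp_pos'],s['ee_rot'],s['time_s'],s['gripper_width'],K('wrist'))
E
```

```text
top ({'vertical_fov': 51.33722062478272, 'cx': 315.93603046434947, 'cy': 200.44753021587383, 'extrinsics': array([[ 0.009, -0.986,  0.164,  0.336],
       [-1.   , -0.011, -0.014,  0.054],
       [ 0.016, -0.164, -0.986,  1.19 ],
       [ 0.   ,  0.   ,  0.   ,  1.   ]])}, np.float64(416.1526049672963))
top dog_a_mid 0.63 345 187 [ 0.563 -0.043  0.055]
top case 0.92 336 181 [ 0.59  -0.021  0.011]
top case 0.53 234 224 [0.46  0.267 0.023]
top button_head_grip 0.69 340 137 [ 0.699 -0.027  0.083]
top button_head_grip 0.6 346 185 [ 0.569 -0.046  0.054]
top button_tail_grip 0.5 337 218 [ 0.473 -0.019  0.081]
top masking_tape 0.6 178 142 [0.701 0.443 0.008]
top sanding_block 0.82 166 266 [0.342 0.444 0.036]
top nut 0.66 335 179 [ 0.597 -0.018  0.005]
side ({'vertical_fov': 49.65653368991822, 'cx': 324.06004591596167, 'cy': 203.62420987313115, 'extrinsics': array([[-0.739, -0.509,  0.441, -0.101],
       [-0.673,  0.543, -0.502,  0.752],
       [ 0.016, -0.668, -0.744,  1.121],
       [ 0.   ,  0.   ,  0.   ,  1.   ]])}, np.float64(432.279440132214))
side dog_a_mid 0.77 333 186 [ 0.594 -0.0
[... 394 characters left out ...]
ing_tape 0.94 205 250 [0.699 0.402 0.008]
side masking_tape 0.21 230 289 [0.527 0.442 0.02 ]
side sanding_block 0.64 272 331 [0.337 0.452 0.034]
side sanding_block 0.41 302 169 [ 0.687 -0.023  0.072]
side nut 0.61 384 204 [ 0.404 -0.136  0.011]
side nut 0.17 231 288 [0.526 0.438 0.021]
[ 0.225 -0.583  0.405] [[-0.933 -0.36   0.   ]
 [-0.36   0.933 -0.   ]
 [-0.    -0.    -1.   ]] 1.0 0.9985605752585036 ({'vertical_fov': 59.55983672106837, 'cx': 325.1659818988467, 'cy': 202.38407623872195, 'mount': array([[ 0.   , -0.964, -0.267,  0.073],
       [ 1.   ,  0.   , -0.   ,  0.001],
       [ 0.   , -0.267,  0.964,  0.02 ],
       [ 0.   ,  0.   ,  0.   ,  1.   ]])}, np.float64(349.5036774783721))
```

View pics/top1.png

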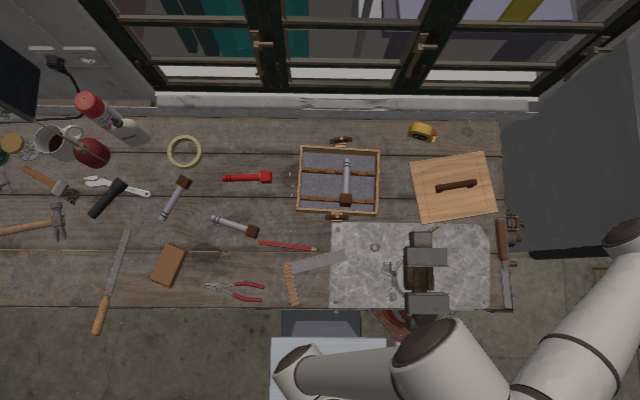

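View pics/side1.png

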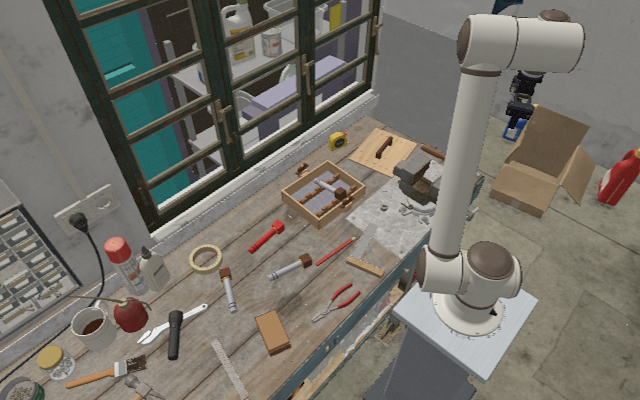

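```bash
python3 - <<'E'
from h import *
np.set_printoptions(precision=3,suppress=True)
P=np.load('top.npy'); im=cv2.cvtColor(cv2.imread('pics/top1.png'),cv2.COLOR_BGR2RGB)
def reg(u0,v0,u1,v1,z0,z1):
    Q=P[v0:v1,u0:u1].reshape(-1,3);C=im[v0:v1,u0:u1].reshape(-1,3).astype(int);m=(Q[:,2]>z0)&(Q[:,2]<z1);return Q[m],C[m]
Q,C=reg(288,140,388,218,.044,.062); print('case rim',len(Q),cv2.minAreaRect(Q[:,:2].astype(np.float32)),Q[:,2].mean())
for n,b in dict(d1=(155,170,195,225),d2=(205,210,262,242)).items():
    Q,C=reg(*b,.006,.05); c,s,rt=cv2.minAreaRect(Q[:,:2].astype(np.float32)),0,0
    print(n,len(Q),c); dark=C.sum(1)<200; print(' dark centroid',Q[dark].mean(0),dark.sum(),'light',Q[~dark].mean(0))
Q,C=reg(335,150,358,210,.03,.09); dark=C.sum(1)<200; print('casedog dark',Q[dark].mean(0),dark.sum())
Q,C=reg(400,140,505,230,.006,.03); print('lid',cv2.minAreaRect(Q[:,:2].astype(np.float32)))
Q,C=reg(400,140,505,230,.034,.06); print('handle',cv2.minAreaRect(Q[:,:2].astype(np.float32)),Q.mean(0))
print('profile x along case center col 325'); 
for v in range(96,225,3): print(v,P[v,325],end=' ')
print(); print('tape measure',P[131,421],'vise',P[250,425],P[300,425])
sc=cv2.resize(im[120:320,140:520],None,fx=2.1,fy=2.1,interpolation=cv2.INTER_CUBIC); save(sc,'crop1.png')
E
```

```text
case rim 1056 ((0.5874565243721008, -0.02335677295923233), (0.22626279294490814, 0.20335598289966583), 87.31817626953125) 0.05273596100136959
d1 429 ((0.5331330299377441, 0.4439433217048645), (0.032852526754140854, 0.13849735260009766), 59.60303497314453)
 dark centroid [0.562 0.422 0.026] 177 light [0.522 0.447 0.021]
d2 418 ((0.45009806752204895, 0.26313745975494385), (0.1484251320362091, 0.06459604203701019), 86.55975341796875)
 dark centroid [0.444 0.232 0.027] 173 light [0.461 0.278 0.021]
casedog dark [ 0.568 -0.045  0.056] 235
lid ((0.5854111909866333, -0.3601836562156677), (0.2651354670524597, 0.2761760354042053), 0.2253376543521881)
handle ((0.6036327481269836, -0.3194057047367096), (0.1511172354221344, 0.14015766978263855), 34.21098327636719) [ 0.575 -0.355  0.046]
profile x along case center col 325
96 [0.827 0.014 0.063] 99 [0.821 0.014 0.056] 102 [0.81  0.014 0.06 ] 105 [0.8   0.014 0.062] 108 [0.793 0.014 0.056] 111 [0.787 0.014 0.05 ] 114 [0.788 0.013 0.024] 117 [ 0.823  0.008 -0.094] 120 [ 0.778  0.012 -0.   ] 123 [ 0.769  0.012 -0.001] 126 [ 0.76   0.011 -0.002] 129 
[... 169 characters left out ...]
13 0.056] 150 [0.675 0.012 0.036] 153 [0.675 0.011 0.003] 156 [0.664 0.011 0.009] 159 [0.656 0.011 0.005] 162 [0.647 0.011 0.006] 165 [0.638 0.011 0.007] 168 [0.63  0.011 0.003] 171 [0.614 0.012 0.033] 174 [0.611 0.011 0.008] 177 [0.603 0.011 0.004] 180 [0.593 0.011 0.008] 183 [0.584 0.011 0.008] 186 [0.575 0.011 0.009] 189 [0.567 0.011 0.003] 192 [0.558 0.011 0.005] 195 [0.549 0.011 0.004] 198 [0.537 0.011 0.025] 201 [0.53  0.011 0.012] 204 [0.522 0.011 0.009] 207 [0.513 0.011 0.01 ] 210 [0.498 0.012 0.053] 213 [0.495 0.011 0.015] 216 [0.48  0.013 0.068] 219 [0.471 0.013 0.071] 222 [ 0.471  0.01  -0.002] 
tape measure [ 0.725 -0.258  0.066] vise [ 0.386 -0.231  0.164] [ 0.265 -0.227  0.16 ]
```

View pics/crop1.png

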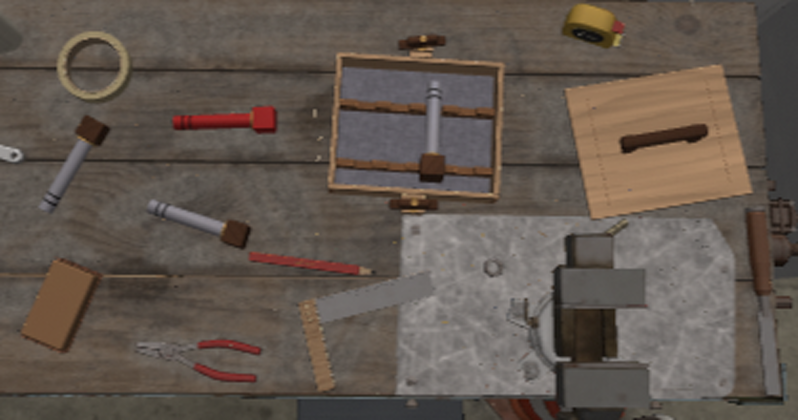

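```bash
cat >> h.py <<'E'
from scipy.spatial.transform import Rotation as Rn
def tool(psi,tilt=0):
    p=np.radians(psi); y=np.array([np.cos(p),np.sin(p),0]); z=np.array([0,0,-1.]); x=np.cross(y,z)
    return np.stack([x,y,z],1)@Rn.from_euler('y',tilt,degrees=True).as_matrix()
def go(g,psi,tilt=0):
    "print shift/turn from the measured pose to grasp point g"
    s=r.sense(); R0=np.array(s['ee_rot']); R1=tool(psi,tilt); t=np.array(g)-0.164*R1[:,2]
    d=R0.T@(t-np.array(s['tcp_pos']))*1000; rv=np.degrees(Rn.from_matrix(R0.T@R1).as_rotvec())
    print('shift',d.round(1),'turn',rv.round(2),'rows',round(max(np.linalg.norm(d)/41.7,np.linalg.norm(rv)/7.16),1))
def now():
    s=r.sense(); R=np.array(s['ee_rot']); g=np.array(s['tcp_pos'])+0.164*R[:,2]
    print('g',g.round(4),'psi',np.degrees(np.arctan2(R[1,1],R[0,1])).round(2),'zax',R[:,2].round(3),'t',round(s['time_s'],2),'w',round(s['gripper_width'],3),'gf',np.round(s['gripper_force'],1),'F',np.round(s['wrist_force'],1),'j',np.round(s['joints'],1))
E
python3 -c "
from h import *
go([.585,-.035,.29],87.3)"
```

```text
shift [-533.   381.5  -49.2] turn [-0.    0.   23.83] rows 15.8
```

```bash
python3 -m creep '[[1,-30,20,-49,0,0,0],[1,-533,381,-49,0,0,23.8],[1,-533,381,-49,0,0,23.8],[1,-533,381,-49,0,0,23.8],[1,-533,381,-49,0,0,23.8],[1,-533,381,-49,0,0,23.8],[1,-533,381,-49,0,0,23.8],[1,-533,381,-49,0,0,23.8]]'; python3 -c "
from h import *
now(); go([.585,-.035,.29],87.3)"
```

```text
time_s: 1.67
tcp_pos: [0.3952, -0.3246, 0.4457]
ee_rot: [[-0.999, 0.047, 0.001], [0.047, 0.999, -0.0], [-0.001, -0.0, -1.0]]
wrist_force: [0.7, -0.6, -0.0]
gripper_width: 1.001
gripper_force: 0.0
g [ 0.3953 -0.3247  0.2817] psi 87.32 zax [ 0.001 -0.    -1.   ] t 1.67 w 1.001 gf 0.0 F [ 0.7 -0.6 -0. ] j [-21.2   9.3 -11.3   0.  -69.4 -71.5]
shift [-176.1  298.2   -8.3] turn [-0.02  0.04  0.02] rows 8.3
```

```bash
python3 -m creep '[[0,-176,298,-8,0,0,0],[0,-176,298,-8,0,0,0],[0,-176,298,-8,0,0,0],[0,-176,298,-8,0,0,0],[0,-176,298,-8,0,0,0],[0,-176,298,-8,0,0,0],[0,-176,298,-8,0,0,0],[0,-176,298,-8,0,0,0]]' >/dev/null; python3 -m creep '[[0,-5,5,0,0,0,0],[0,-5,5,0,0,0,0],[0,-5,5,0,0,0,0]]' > /dev/null; cat >> h.py <<'E'
def fitline(Q):
    c=Q.mean(0); u,s,vt=np.linalg.svd(Q-c,full_matrices=False); return c,vt[0]
E
python3 - <<'E'
from h import *
np.set_printoptions(precision=4,suppress=True)
now()
im,d,P,E=shot('wrist'); save(im,'w1.png'); np.save('w1.npy',P)
for t in ['dog_a_mid','dog_a_head','button_head_grip','button_tail_grip','case','rail_head','rail_tail']:
    for o in vision.find_in('wrist',t)[:2]:
        u,v=map(int,o['uv']); print(t,round(o['conf'],2),u,v,P[v,u])
m=(abs(P[...,2]-.054)<.004)&(abs(P[...,0]-.588)<.12)&(abs(P[...,1]+.023)<.13)
print(cv2.minAreaRect(P[m][:,:2].astype(np.float32)),P[m][:,2].mean(),m.sum())
E
```

```text
g [ 0.5823 -0.0428  0.2885] psi 87.38 zax [-0.001 -0.    -1.   ] t 2.58 w 0.502 gf 0.0 F [-0.1 -0.7 -0.2] j [  11.7   16.4   -1.    -0.   -72.7 -104.3]
dog_a_mid 0.64 323 152 [ 0.5567 -0.0435  0.0563]
dog_a_mid 0.59 348 165 [ 0.5805 -0.0141  0.0055]
dog_a_head 0.57 324 150 [ 0.5546 -0.0423  0.0569]
button_head_grip 0.72 354 267 [ 0.6871 -0.0142  0.0686]
button_tail_grip 0.89 346 71 [ 0.4787 -0.0181  0.0847]
case 0.7 348 164 [ 0.5791 -0.0141  0.0065]
rail_head 0.76 349 166 [ 0.5816 -0.013   0.0061]
rail_tail 0.64 348 164 [ 0.5791 -0.0141  0.0065]
((0.5861300826072693, -0.022851012647151947), (0.22636368870735168, 0.20144830644130707), 87.16059875488281) 0.05338459171407085 5298
```

View pics/w1.png

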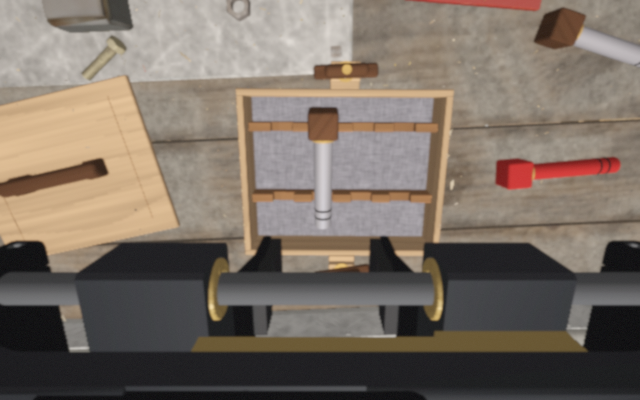

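```bash
python3 - <<'E'
from h import *
np.set_printoptions(precision=4,suppress=True)
P=np.load('w1.npy')
c=np.array([.586,-.0229]);y=np.radians(-2.84);R=np.array([[np.cos(y),-np.sin(y)],[np.sin(y),np.cos(y)]])
Q=P.copy(); Q[...,:2]=(P[...,:2]-c)@R   # case frame
for v in range(108,230,6):
    row=Q[v,300:348]; m=row[:,2]>.018; 
    if m.sum(): print(v,row[m].mean(0),'y',row[m][:,1].min(),row[m][:,1].max(),'zmax',row[m][:,2].max())
for v,n in ((130,'tail'),(180,''),(200,'head')):
    a=Q[v,236:262];b=Q[v,425:455]; print(v,a[a[:,2]>.045][:,1].mean(),b[b[:,2]>.045][:,1].mean())
print('minus x rim',Q[88:98,260:420].reshape(-1,3)[lambda: None] if 0 else Q[93,260:300:20],Q[93,380:430:20])
h=(Q[...,2]>.045)&(abs(Q[...,1]+.023)<.03)&(Q[...,0]<0)&(Q[...,0]>-.08); print('head',Q[h].mean(0),h.sum(),Q[h].min(0),Q[h].max(0))
# notches: rail rows
for x0 in(-.053,.029):
    m=(abs(Q[...,0]-x0)<.004)&(Q[...,2]>.029)&(Q[...,2]<.04)&(abs(Q[...,1])<.104); yy=np.sort(Q[m][:,1]); g=np.diff(yy); i=np.where(g>.008)[0]; print(x0,[(yy[k].round(4),yy[k+1].round(4)) for k in i])
E
```

```text
108 [-0.0738 -0.0221  0.0495] y -0.0371122597580214 -0.007206865080466154 zmax 0.0516236015879693
114 [-0.0681 -0.022   0.0693] y -0.03710411364203477 -0.006822011680164306 zmax 0.07092078951894504
120 [-0.0621 -0.022   0.0688] y -0.037171747196504255 -0.006733481088815138 zmax 0.07054068132134983
126 [-0.0555 -0.0215  0.0556] y -0.047854141380644394 0.004550644922567779 zmax 0.06999963259470482
132 [-0.05   -0.022   0.0664] y -0.037495953080843046 -0.006451836136084716 zmax 0.06821755030293397
138 [-0.0438 -0.022   0.0648] y -0.037674182475794384 -0.006328458821102099 zmax 0.06699825619988875
144 [-0.0366 -0.022   0.055 ] y -0.03182187558986343 -0.012225123612176356 zmax 0.057764029528839356
150 [-0.0301 -0.022   0.0541] y -0.03190029274939215 -0.012149706138006108 zmax 0.05690903213622972
156 [-0.0234 -0.0225  0.0525] y -0.032031173331299664 -0.013233938489574257 zmax 0.05605749090178297
162 [-0.0166 -0.0225  0.0512] y -0.0320788988549554 -0.013133531933875247 zmax 0.0538892023999577
168 [-0.0099 -0.022   0.0503] y -0.030885132096164666 -0.013071278890641302 zmax 0.0529107985807321
[... 1033 characters left out ...]
09534703925935165
180 -0.10882062566871852 0.1082613490090246
200 -0.09723855421466576 0.09383433712305153
minus x rim [[-0.0885 -0.0874  0.0529]
 [-0.0886 -0.0666  0.0541]] [[-0.089   0.0369  0.0534]
 [-0.0891  0.0575  0.0538]
 [-0.0892  0.0782  0.0534]]
head [-0.0306 -0.0251  0.3529] 37255 [-0.0758 -0.053   0.045 ] [-0.      0.007   0.4322]
-0.053 [(np.float64(-0.0806), np.float64(-0.0558)), (np.float64(-0.04), np.float64(-0.0044)), (np.float64(0.0104), np.float64(0.0351)), (np.float64(0.0575), np.float64(0.0812))]
0.029 [(np.float64(-0.0809), np.float64(-0.0563)), (np.float64(-0.0289), np.float64(-0.0161)), (np.float64(0.0111), np.float64(0.0349)), (np.float64(0.0559), np.float64(0.081))]
```

```bash
cat >> h.py <<'E'
CC=np.array([.586,-.0229]);_y=np.radians(-2.84);CR=np.array([[np.cos(_y),-np.sin(_y)],[np.sin(_y),np.cos(_y)]])
def cw(x,y,z): return [*(CC+CR@np.array([x,y])),z]
E
python3 -c "
from h import *
now(); go(cw(.004,-.022,.12),87.16,11); go(cw(.004,-.022,.039),87.16,11)"
```

```text
g [ 0.5822 -0.0438  0.2893] psi 87.26 zax [ 0.  0. -1.] t 2.98 w 0.499 gf 0.0 F [-0.7 -0.  -0.7] j [  11.6   16.3   -1.     0.   -72.7 -104.3]
shift [-38.   -1.  172.3] turn [-0.   11.03  0.1 ] rows 4.2
shift [-38.   -1.  253.3] turn [-0.   11.03  0.1 ] rows 6.1
```

```bash
python3 -m creep '[[0,-38,-1,172,0,11,0],[0,-38,-1,172,0,11,0],[0,-38,-1,172,0,11,0],[0,-38,-1,172,0,11,0],[0,-38,-1,172,0,11,0],[0,-38,-1,215,0,11,0],[0,-38,-1,235,0,11,0],[0,-38,-1,253,0,11,0]]' >/dev/null;python3 -m creep '[[0,0,0,0,0,0,0],[0,0,0,0,0,0,0]]' >/dev/null; python3 -c "
from h import *
now(); go(cw(.004,-.022,.039),87.16,11)"
```

```text
g [ 0.5895 -0.0446  0.0399] psi 87.35 zax [-0.191  0.008 -0.982] t 3.82 w 0.504 gf 0.0 F [ 0.2 -0.4 -0.6] j [  10.1   35.4   -8.4   -2.9  -56.9 -101. ]
shift [ 0.4 -0.7  1. ] turn [-0.07  0.    0.18] rows 0.0
```

```bash
python3 -m creep '[[-1,0,-0.7,1,0,0,0],[-1,0,-0.7,1,0,0,0],[-1,0,-0.7,1,0,0,0],[-1,0,-0.7,1,0,0,0],[-1,0,-0.7,1,0,0,0],[-1,0,-0.7,1,0,0,0],[-1,0,0,-20,0,0,0],[-1,0,0,-40,0,0,0]]'; python3 -m creep '[[-1,0,0,-40,0,0,0],[-1,0,0,-80,0,0,0],[-1,0,0,-100,0,0,0],[-1,0,0,-100,0,-11,0],[-1,0,0,-100,0,-11,0],[-1,0,0,-100,0,-11,0]]'; python3 -c "
from h import *
now(); go(cw(0,-.023,.15),267.16-100,0)"
```

```text
time_s: 4.48
tcp_pos: [0.6274, -0.046, 0.238]
ee_rot: [[-0.98, 0.047, -0.195], [0.046, 0.999, 0.009], [0.195, -0.0, -0.981]]
wrist_force: [0.3, 0.8, -1.9]
gripper_width: 0.221
gripper_force: 30.0
time_s: 4.98
tcp_pos: [0.646, -0.0469, 0.3375]
ee_rot: [[-0.999, 0.047, 0.001], [0.047, 0.999, 0.001], [-0.001, 0.001, -1.0]]
wrist_force: [-1.7, -1.0, -2.8]
gripper_width: 0.216
gripper_force: 30.0
g [ 0.6461 -0.0468  0.1735] psi 87.32 zax [ 0.001  0.001 -1.   ] t 4.98 w 0.216 gf 30.0 F [-1.7 -1.  -2.8] j [  10.1   27.1   -1.5   -0.   -61.4 -102.8]
shift [61.2 -1.8 23.4] turn [ 1.000e-02  5.000e-02 -7.984e+01] rows 11.2
```

```bash
python3 -m creep '[[-1,61,-2,0,0,0,-56],[-1,61,-2,0,0,0,-56],[-1,61,-2,0,0,0,-56],[-1,61,-2,0,0,0,-56],[-1,61,-2,0,0,0,-56],[-1,61,-2,0,0,0,-56],[-1,61,-2,0,0,0,-56],[-1,61,-2,0,0,0,-56]]' >/dev/null; python3 -m creep '[[-1,0,0,0,0,0,-56],[-1,0,0,0,0,0,-56],[-1,0,0,0,0,0,-56],[-1,0,0,0,0,0,-56],[-1,0,0,0,0,0,-56],[-1,0,0,0,0,0,-56],[-1,0,0,0,0,0,-56],[-1,0,0,0,0,0,-56]]' >/dev/null;  python3 -m creep '[[-1,0,0,0,0,0,-56],[-1,0,0,0,0,0,-56],[-1,0,0,0,0,0,-56],[-1,0,0,0,0,0,-56],[-1,0,0,0,0,0,-56],[-1,0,0,0,0,0,-56],[-1,0,0,0,0,0,-56],[-1,0,0,0,0,0,-56]]'; python3 - <<'E'
from h import *
now(); go(cw(0,-.023,.15),267.16)
im,d,P,E=shot('wrist'); save(im,'w2.png')
E
```

```text
time_s: 6.98
tcp_pos: [0.5858, -0.0461, 0.3362]
ee_rot: [[0.969, -0.248, -0.005], [-0.248, -0.969, 0.0], [-0.005, 0.001, -1.0]]
wrist_force: [0.8, 0.8, -1.9]
gripper_width: 0.22
gripper_force: 30.0
g [ 0.585  -0.0461  0.1722] psi -104.36 zax [-0.005  0.    -1.   ] t 6.98 w 0.22 gf 30.0 F [ 0.8  0.8 -1.9] j [ 11.3  21.7 -10.4  -0.1 -58.1  64.4]
shift [-0.9 -0.  22.3] turn [  0.04   0.28 -11.52] rows 1.6
```

View pics/w2.png

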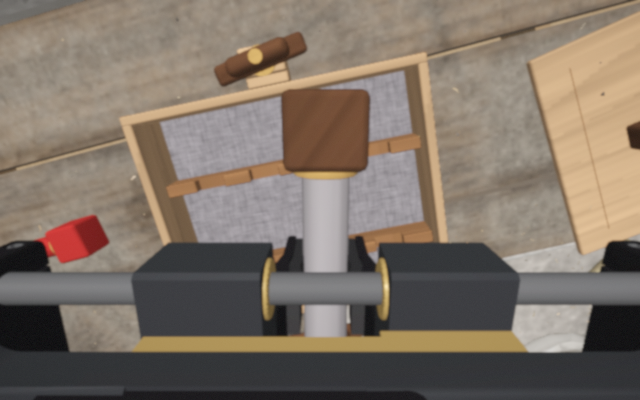

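```bash
python3 -m creep '[[-1,-1,0,60,0,0.3,-11.5],[-1,-1,0,60,0,0.3,-11.5],[-1,-1,0,60,0,0.3,-11.5],[-1,-1,0,60,0,0.3,-11.5]]' >/dev/null; python3 - <<'E'
from h import *
now(); go(cw(0,-.0225,.036),267.16)
im,d,P,E=shot('wrist'); 
Q=P.copy(); Q[...,:2]=(P[...,:2]-CC)@CR
m=(Q[...,2]>.08)&(Q[...,2]<.2)&(abs(Q[...,1]+.023)<.03)&(Q[...,0]>.02)&(Q[...,0]<.1); q=Q[m]
print(q.min(0),q.max(0))
for x in np.arange(.02,.09,.008):
    k=q[abs(q[:,0]-x)<.004]; 
    if len(k): print(x.round(3),k[:,1].min().round(4),k[:,1].max().round(4),k[:,2].max().round(4))
E
```

```text
g [ 0.5851 -0.0463  0.1122] psi -93.35 zax [ 0.001 -0.002 -1.   ] t 7.37 w 0.219 gf 30.0 F [ 0.4  0.3 -1.8] j [ 11.3  25.3 -14.7   0.1 -50.   75.2]
shift [-0.2 -0.7 76.2] turn [ 0.1  -0.04 -0.51] rows 1.8
[ 0.02000848 -0.05299987  0.11160322] [0.07870169 0.00699946 0.19999901]
0.02 -0.053 0.007 0.1993
0.028 -0.053 0.007 0.2
0.036 -0.053 0.007 0.189
0.044 -0.0361 -0.0099 0.1272
0.052 -0.0393 -0.0074 0.1303
0.06 -0.0394 -0.0073 0.1304
0.068 -0.0394 -0.0073 0.1308
0.076 -0.0395 -0.0075 0.1307
```

```bash
python3 -m creep '[[-1,0,-0.5,40,0,0,-0.5],[-1,0,-0.5,60,0,0,-0.5],[-1,0,-0.5,72,0,0,-0.5],[-1,0,-0.5,78.5,0,0,-0.5],[-1,0,-0.5,78.5,0,0,-0.5]]' ; python3 -m creep '[[-0.26,0,0,0,0,0,0],[-0.26,0,0,0,0,0,0],[-0.26,0,0,0,0,0,0],[-0.26,0,0,0,0,0,0],[-0.26,0,0,-30,0,0,0],[-0.26,0,0,-70,0,0,0],[-0.26,0,0,-110,0,0,0],[-0.26,0,0,-150,0,0,0]]'; python3 -m creep '[[-0.2,0,0,-60,0,0,0],[-0.2,0,0,-60,0,0,0],[-0.2,0,0,-60,0,0,0]]'>/dev/null;  python3 - <<'E'
from h import *
now(); 
im,d,P,E=shot('wrist'); 
Q=P.copy(); Q[...,:2]=(P[...,:2]-CC)@CR
m=(Q[...,2]>.02)&(Q[...,2]<.1)&(abs(Q[...,1]+.023)<.02)&(Q[...,0]>-.08)&(Q[...,0]<.083); q=Q[m]
for x in np.arange(-.08,.09,.01):
    k=q[abs(q[:,0]-x)<.004]; 
    if len(k): print(x.round(3),k[:,1].min().round(4),k[:,1].max().round(4),np.percentile(k[:,2],95).round(4))
# dog d2
for t in ['dog_c_mid','dog_c_head']:
    for o in vision.find_in('top',t): print(t,o)
E
```

```text
time_s: 7.83
tcp_pos: [0.5861, -0.0454, 0.199]
ee_rot: [[0.999, -0.048, 0.005], [-0.048, -0.999, -0.001], [0.005, 0.001, -1.0]]
wrist_force: [0.1, -0.6, -2.8]
gripper_width: 0.219
gripper_force: 30.0
time_s: 8.5
tcp_pos: [0.5845, -0.0454, 0.3514]
ee_rot: [[0.999, -0.047, 0.006], [-0.047, -0.999, -0.001], [0.006, 0.001, -1.0]]
wrist_force: [1.3, -0.4, -0.3]
gripper_width: 0.368
gripper_force: 0.0
g [ 0.5881 -0.0454  0.2525] psi -92.63 zax [ 0.019  0.    -1.   ] t 8.75 w 0.396 gf 0.0 F [ 0.7  0.1 -0.1] j [ 11.4  17.6  -4.5   0.2 -66.8  75.9]
-0.06 -0.0426 -0.0041 0.0436
-0.05 -0.043 -0.003 0.0436
-0.04 -0.0314 -0.0129 0.0438
-0.03 -0.0313 -0.013 0.0438
-0.02 -0.0323 -0.013 0.0439
-0.01 -0.0322 -0.013 0.0442
-0.0 -0.0321 -0.013 0.0438
0.01 -0.032 -0.0131 0.0439
0.02 -0.0319 -0.0131 0.0437
0.03 -0.0423 -0.0036 0.0435
0.04 -0.0317 -0.0131 0.0439
0.05 -0.0371 -0.0065 0.0496
0.06 -0.0381 -0.0066 0.0508
0.07 -0.0379 -0.0066 0.0508
0.08 -0.0377 -0.0067 0.0504
```

```bash
python3 -c "
from h import *
go([.45,.255,.28],160)"
```

```text
shift [-147.7 -293.7  -36. ] turn [ -0.25  -0.19 107.31] rows 15.0
```

```bash
python3 -m creep '[[0.3,-148,-294,-36,0,0,56],[0.3,-148,-294,-36,0,0,56],[0.3,-148,-294,-36,0,0,56],[0.3,-148,-294,-36,0,0,56],[0.3,-148,-294,-36,0,0,56],[0.3,-148,-294,-36,0,0,56],[0.3,-148,-294,-36,0,0,56],[0.3,-148,-294,-36,0,0,56]]' >/dev/null; python3 -m creep '[[0.3,0,0,0,0,0,51],[0.3,0,0,0,0,0,51],[0.3,0,0,0,0,0,51],[0.3,0,0,0,0,0,51],[0.3,0,0,0,0,0,51],[0.3,0,0,0,0,0,51],[0.3,0,0,0,0,0,51],[0.3,0,0,0,0,0,51]]' >/dev/null;  python3 - <<'E'
from h import *
np.set_printoptions(precision=4,suppress=True)
now(); 
im,d,P,E=shot('wrist'); save(im,'w3.png'); np.save('w3.npy',P)
for t in ['dog_c_mid','dog_c_head']:
    for o in vision.cut_out('wrist',t)[:3]:
        q=P[o['region']]; q=q[(q[:,2]>.004)&(q[:,2]<.05)]; print(t,o['conf'],o['uv'],len(q),q.mean(0),fitline(q[:,:2]), im[o['region']].mean(0))
E
```

```text
g [0.4639 0.2254 0.2747] psi 164.89 zax [ 0.002 -0.003 -1.   ] t 10.23 w 0.653 gf 0.0 F [-0.2  0.   0. ] j [ 44.1   9.9 -11.6   0.2 -68.5 -59.3]
dog_c_head 0.38 [286.6, 329.8] 759 [0.561  0.4146 0.0213] (array([0.561 , 0.4146]), array([-0.8462,  0.5329])) [100.2335  82.2903  70.6258]
```

View pics/w3.png

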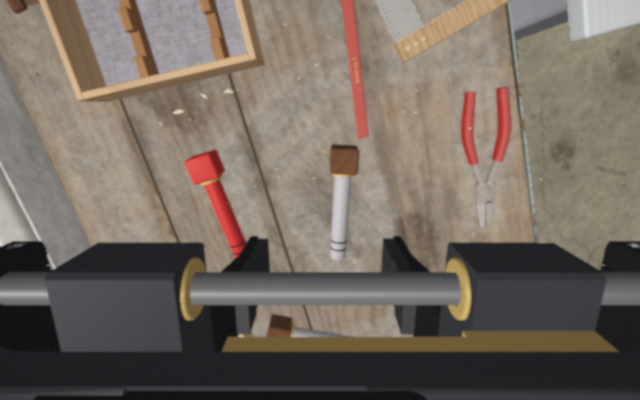

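```bash
cat >> h.py <<'E'
def dog(P,u0,v0,u1,v1,z0=.008,z1=.06):
    "bench dog inside pixel box -> mid, yaw(deg) to head"
    Q=P[v0:v1,u0:u1].reshape(-1,3); Q=Q[(Q[:,2]>z0)&(Q[:,2]<z1)]; c,a=fitline(Q[:,:2]); t=(Q[:,:2]-c)@a; s=(Q[:,:2]-c)@np.array([-a[1],a[0]])
    w=[np.ptp(s[(t>t.min()+.003)&(t<t.min()+.02)]),np.ptp(s[(t<t.max()-.003)&(t>t.max()-.02)])]
    if w[0]>w[1]: a=-a; t=-t; s=-s
    sh=(t<t.min()+.10)&(t>t.min()+.01); 
    cs,as_=fitline(Q[sh][:,:2]); as_=as_*np.sign(as_@a)
    # midline by shaft edges
    n=np.array([-as_[1],as_[0]]); T=(Q[:,:2]-cs)@as_; S=(Q[:,:2]-cs)@n
    e=[(S[(abs(T-x)<.004)].min()+S[abs(T-x)<.004].max())/2 for x in (-.03,-.01,.01,.03)]
    end=T.min(); print('len',np.ptp(T).round(4),'w',np.round(w,4),'edgemid',np.round(e,4),'ztop shaft',np.percentile(Q[sh][:,2],97).round(4))
    mid=cs+as_*(T.max()-.030-.045+end+.065)/2+n*np.mean(e); yaw=np.degrees(np.arctan2(as_[1],as_[0])); print('mid',mid.round(4),'yaw',yaw.round(2)); return mid,yaw
E
python3 - <<'E'
from h import *
P=np.load('w3.npy'); m,y=dog(P,318,138,368,262); 
now(); go([*m,.10],y+90+360 if y+90<0 else y+90); go([*m,.10],y-90)
E
```

```text
len 0.1407 w [0.0319 0.0195] edgemid [-0.0005 -0.0004 -0.0006 -0.0007] ztop shaft 0.0245
mid [0.4579 0.2748] yaw -107.55
g [0.4643 0.2256 0.2755] psi 165.2 zax [ 0.004 -0.002 -1.   ] t 10.38 w 0.646 gf 0.0 F [ 0.  -0.3  0.2] j [ 44.1   9.9 -11.5   0.2 -68.5 -59. ]
shift [-45.9  18.8 175.4] turn [ 1.0000e-01 -3.6000e-01 -1.7725e+02] rows 24.8
shift [-45.9  18.8 175.4] turn [-0.23 -0.06  2.75] rows 4.4
```

```bash
python3 -m creep '[[0.1,-46,19,175,0,0,-2.7],[0.1,-46,19,175,0,0,2.7],[0.1,-46,19,175,0,0,2.7],[0.1,-46,19,175,0,0,2.7],[0.1,-46,19,175,0,0,2.7],[0.1,-46,19,215,0,0,2.7],[0.1,-46,19,240,0,0,2.7],[0.1,-46,19,252,0,0,2.7]]' >/dev/null;python3 -m creep '[[0.1,0,0,0,0,0,0],[0.1,0,0,0,0,0,0]]' >/dev/null; python3 -c "
from h import *
now(); go([.4579,.2748,.021],162.45)"
```

```text
g [0.4593 0.2748 0.0238] psi 162.45 zax [ 0.004 -0.002 -1.   ] t 11.22 w 0.551 gf 0.0 F [-0.1  1.2 -0.3] j [ 48.4  28.4 -26.8   0.5 -34.7 -66.3]
shift [0.5 0.6 2.8] turn [-0.27 -0.06  0.  ] rows 0.1
```

```bash
python3 -m creep '[[-1,0,0.5,2.5,0,0,0],[-1,0,0.5,2.5,0,0,0],[-1,0,0.5,2.5,0,0,0],[-1,0,0.5,2.5,0,0,0],[-1,0,0.5,2.5,0,0,0],[-1,0,0.5,2.5,0,0,0],[-1,0,0,-20,0,0,0],[-1,0,0,-60,0,0,0]]'; python3 -m creep '[[-1,0,0,-40,0,0,0],[-1,0,0,-70,0,0,0],[-1,0,0,-70,0,0,0],[-1,0,0,-70,0,0,0]]'; python3 -c "
from h import *
now(); go(cw(0,.069,.15),267.16,0)"
```

```text
time_s: 11.88
tcp_pos: [0.4568, 0.2737, 0.2448]
ee_rot: [[-0.304, -0.953, -0.004], [-0.952, 0.304, -0.009], [0.01, 0.001, -1.0]]
wrist_force: [1.4, 0.1, -2.0]
gripper_width: 0.218
gripper_force: 30.0
time_s: 12.22
tcp_pos: [0.4577, 0.2752, 0.3201]
ee_rot: [[-0.303, -0.953, 0.008], [-0.953, 0.303, 0.003], [-0.005, -0.006, -1.0]]
wrist_force: [0.2, -0.9, -2.5]
gripper_width: 0.224
gripper_force: 30.0
g [0.459  0.2756 0.1562] psi 162.33 zax [ 0.008  0.003 -1.   ] t 12.22 w 0.224 gf 30.0 F [ 0.2 -0.9 -2.5] j [ 48.5  17.7 -19.4   0.3 -52.4 -66.3]
shift [ 178.4 -195.     6.5] turn [  -0.51   -0.14 -104.83] rows 14.6
```

```bash
python3 -m creep '[[-1,178,-195,6,-0.5,0,-55],[-1,178,-195,6,-0.5,0,-55],[-1,178,-195,6,-0.5,0,-55],[-1,178,-195,6,-0.5,0,-55],[-1,178,-195,6,-0.5,0,-55],[-1,178,-195,6,-0.5,0,-55],[-1,178,-195,6,-0.5,0,-55],[-1,178,-195,6,-0.5,0,-55]]' >/dev/null; python3 -m creep '[[-1,0,0,0,0,0,-50],[-1,0,0,0,0,0,-50],[-1,0,0,0,0,0,-50],[-1,0,0,0,0,0,-50],[-1,0,0,0,0,0,-50],[-1,0,0,0,0,0,-50],[-1,0,0,0,0,0,-50],[-1,0,0,0,0,0,-50]]'; python3 -c "
from h import *
now(); go(cw(0,.069,.110),267.16,0)"
```

```text
time_s: 13.55
tcp_pos: [0.589, 0.0463, 0.3106]
ee_rot: [[0.996, -0.089, -0.008], [-0.089, -0.996, -0.003], [-0.008, 0.004, -1.0]]
wrist_force: [0.6, -0.0, -2.9]
gripper_width: 0.217
gripper_force: 30.0
g [0.5877 0.0458 0.1466] psi -95.1 zax [-0.008 -0.003 -1.   ] t 13.55 w 0.217 gf 30.0 F [ 0.6 -0.  -2.9] j [ 20.2  23.5 -11.7   0.  -55.2  64.7]
shift [ 0.7  0.1 36.6] turn [ 0.21  0.45 -2.26] rows 0.9
```

```bash
cat >> h.py <<'E'
def held(yc):
    im,d,P,E=shot('wrist'); Q=P.copy(); Q[...,:2]=(P[...,:2]-CC)@CR
    m=(Q[...,2]>.075)&(Q[...,2]<.16)&(abs(Q[...,1]-yc)<.03)&(Q[...,0]>.03)&(Q[...,0]<.1); q=Q[m]
    for x in np.arange(.036,.09,.008):
        k=q[abs(q[:,0]-x)<.004]
        if len(k): print(x.round(3),k[:,1].min().round(4),k[:,1].max().round(4),k[:,2].max().round(4))
    print(q.max(0))
def laid(yc):
    im,d,P,E=shot('wrist'); Q=P.copy(); Q[...,:2]=(P[...,:2]-CC)@CR
    m=(Q[...,2]>.02)&(Q[...,2]<.1)&(abs(Q[...,1]-yc)<.02)&(Q[...,0]>-.08)&(Q[...,0]<.083); q=Q[m]
    for x in np.arange(-.07,.09,.02):
        k=q[abs(q[:,0]-x)<.004]
        if len(k): print(x.round(3),k[:,1].min().round(4),k[:,1].max().round(4),np.percentile(k[:,2],95).round(4))
    return im
E
python3 -m creep '[[-1,1,0,36,0,0.4,-2.3],[-1,1,0,36,0,0.4,-2.3],[-1,1,0,36,0,0.4,-2.3]]' >/dev/null; python3 - <<'E'
from h import *
now(); held(.069); go(cw(0,.069,.0265),267.16,0)
E
```

```text
g [0.5889 0.0451 0.1103] psi -93.08 zax [-0.004 -0.005 -1.   ] t 13.8 w 0.218 gf 30.0 F [ 0.9  0.7 -2.2] j [ 20.2  25.8 -14.1   0.2 -50.3  66.6]
0.036 0.0584 0.0784 0.114
0.044 0.0526 0.0841 0.1212
0.052 0.0524 0.0845 0.1214
0.06 0.0525 0.0845 0.1217
0.068 0.0524 0.0845 0.1222
0.076 0.0528 0.0839 0.1219
[0.07557282 0.08446531 0.12224547]
shift [-1.2 -0.1 85.7] turn [ 0.22 -0.07 -0.17] rows 2.1
```

```bash
python3 -m creep '[[-1,-1,-0.5,30,0,0,-0.1],[-1,-1,-0.5,50,0,0,-0.1],[-1,-1,-0.5,60,0,0,-0.1],[-1,-1,-0.5,65,0,0,-0.1],[-1,-1,-0.5,65,0,0,-0.1]]' ; python3 -m creep '[[-0.26,0,0,0,0,0,0],[-0.26,0,0,0,0,0,0],[-0.26,0,0,0,0,0,0],[-0.26,0,0,0,0,0,0],[-0.26,0,0,-30,0,0,0],[-0.26,0,0,-70,0,0,0],[-0.26,0,0,-110,0,0,0],[-0.26,0,0,-150,0,0,0]]'; python3 -m creep '[[0.2,0,0,-60,0,0,0],[0.2,0,0,-60,0,0,0],[0.2,0,0,-60,0,0,0]]'>/dev/null;  python3 - <<'E'
from h import *
now(); laid(.069); go([.54,.43,.28],238)
E
```

```text
time_s: 14.27
tcp_pos: [0.5902, 0.0467, 0.2122]
ee_rot: [[0.999, -0.049, 0.004], [-0.049, -0.999, -0.003], [0.004, 0.003, -1.0]]
wrist_force: [0.3, -0.7, -1.9]
gripper_width: 0.224
gripper_force: 30.0
time_s: 14.93
tcp_pos: [0.589, 0.0469, 0.3648]
ee_rot: [[0.999, -0.049, 0.005], [-0.049, -0.999, -0.003], [0.005, 0.002, -1.0]]
wrist_force: [1.0, 0.3, -0.6]
gripper_width: 0.369
gripper_force: 0.0
g [0.5925 0.0472 0.2659] psi -92.75 zax [ 0.018  0.    -1.   ] t 15.18 w 0.521 gf 0.0 F [ 0.1 -0.2 -0. ] j [ 20.3  17.6  -2.6   0.4 -68.8  66.8]
-0.05 0.0491 0.0888 0.0437
-0.03 0.0601 0.0791 0.044
-0.01 0.0603 0.079 0.0437
0.01 0.0605 0.079 0.0441
0.03 0.0497 0.0887 0.0433
0.05 0.0551 0.0858 0.0504
0.07 0.0542 0.0856 0.0507
shift [ -67.3 -380.   -18.2] turn [-0.21 -0.66 29.22] rows 9.3
```

```bash
python3 -m creep '[[0.2,-67,-380,-18,0,0,29],[0.2,-67,-380,-18,0,0,29],[0.2,-67,-380,-18,0,0,29],[0.2,-67,-380,-18,0,0,29],[0.2,-67,-380,-18,0,0,29],[0.2,-67,-380,-18,0,0,29],[0.2,-67,-380,-18,0,0,29],[0.2,-67,-380,-18,0,0,29]]' >/dev/null; python3 -c "
from h import *
go([.54,.43,.28],238)"
```

```text
shift [-37.3 -46.1  -9.1] turn [ 0.13 -0.23  0.21] rows 1.4
```

```bash
python3 -m creep '[[0.2,-37,-46,-9,0,0,0],[0.2,-37,-46,-9,0,0,0],[0.2,-37,-46,-9,0,0,0],[0.2,-37,-46,-9,0,0,0]]' >/dev/null; python3 - <<'E'
from h import *
np.set_printoptions(precision=4,suppress=True)
now(); 
im,d,P,E=shot('wrist'); save(im,'w4.png'); np.save('w4.npy',P)
# project guessed head & mid to pixels
m,f=K('wrist'); Ei=np.linalg.inv(E)
for p in ([.562,.422,.02],[.522,.447,.015]):
    q=Ei@np.array([*p,1]); print(q[0]/q[2]*f+m['cx'],q[1]/q[2]*f+m['cy'])
E
```

```text
g [0.5408 0.4283 0.2792] psi -121.69 zax [ 0.002 -0.005 -1.   ] t 16.23 w 0.6 gf 0.0 F [ 0.3  0.3 -0.8] j [ 51.9  27.5  14.4   0.3 -77.1   6.4]
319.7730038999967 152.64942401817672
319.75270325536206 191.53239350871172
```

View pics/w4.png

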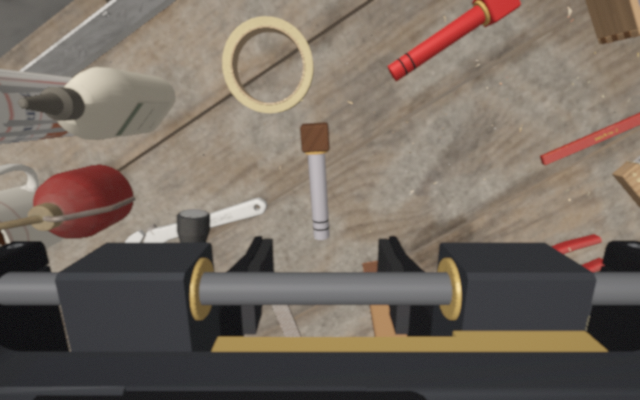

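```bash
python3 - <<'E'
from h import *
P=np.load('w4.npy'); m,y=dog(P,296,118,336,243)
now(); go([*m,.10],y-90); 
R=tool(y+270); T=np.load('top.npy')
for n,A in(('wrist',P),('top',T)):
    Q=A.reshape(-1,3)-np.array([*m,0]); q=np.stack([Q@R[:,0],Q@R[:,1],Q[:,2]],1); k=(abs(q[:,0])<.05)&(abs(q[:,1])<.11)&(q[:,2]>.03)&(q[:,2]<.2); print(n,k.sum(),q[k].max(0) if k.any() else '')
E
```

```text
len 0.1406 w [0.032  0.0198] edgemid [0.     0.0005 0.0005 0.0006] ztop shaft 0.0246
mid [0.5274 0.4458] yaw -28.43
g [0.5412 0.4272 0.2796] psi -121.77 zax [ 0.002 -0.005 -1.   ] t 16.28 w 0.6 gf 0.0 F [ 0.3 -0.7 -0.4] j [ 51.8  27.4  14.4   0.3 -77.1   6.4]
shift [-21.6  -8.6 179.5] turn [ 0.18 -0.24 -3.34] rows 4.3
wrist 128 [0.04990661 0.0153178  0.03448405]
top 14 [0.0499641 0.0103183 0.0378139]
```

Clear around the dog; reach down (to G z ≈ 0.022).

```bash
python3 -m creep '[[0.1,-22,-9,175,0,0,-3.3],[0.1,-22,-9,175,0,0,-3.3],[0.1,-22,-9,175,0,0,-3.3],[0.1,-22,-9,175,0,0,-3.3],[0.1,-22,-9,175,0,0,-3.3],[0.1,-22,-9,215,0,0,-3.3],[0.1,-22,-9,245,0,0,-3.3],[0.1,-22,-9,256,0,0,-3.3]]' >/dev/null;python3 -m creep '[[0.1,0,0,0,0,0,0],[0.1,0,0,0,0,0,0]]' >/dev/null; python3 -c "
from h import *
now(); go([.5274,.4458,.0215],-118.43)"
```

```text
g [0.5301 0.4462 0.0268] psi -118.49 zax [ 0.006 -0.002 -1.   ] t 17.12 w 0.546 gf 0.0 F [0.  1.5 0.3] j [ 53.6  39.5  -2.6   0.4 -47.8   7.6]
shift [-1.2  1.5  5.3] turn [-0.08 -0.35 -0.06] rows 0.1
```

```bash
python3 -m creep '[[0.1,-1,1,5,0,0,0],[0.1,-1,1,5,0,0,0],[-1,-1,1,5,0,0,0],[-1,-1,1,5,0,0,0],[-1,-1,1,5,0,0,0],[-1,-1,1,5,0,0,0],[-1,-1,1,5,0,0,0],[-1,-1,1,5,0,0,0]]'; python3 -m creep '[[-1,0,0,0,0,0,0],[-1,0,0,-20,0,0,0],[-1,0,0,-60,0,0,0],[-1,0,0,-100,0,0,0],[-1,0,0,-140,0,0,0],[-1,0,0,-140,0,0,0],[-1,0,0,-140,0,0,0]]'; python3 -c "
from h import *
now(); go(cw(0,-.069,.165),267.16,0)"
```

```text
time_s: 17.78
tcp_pos: [0.5269, 0.4462, 0.1844]
ee_rot: [[0.879, -0.477, 0.004], [-0.477, -0.879, -0.002], [0.005, 0.0, -1.0]]
wrist_force: [-0.0, 0.3, 0.6]
gripper_width: 0.223
gripper_force: 30.0
time_s: 18.37
tcp_pos: [0.5264, 0.4467, 0.3273]
ee_rot: [[0.879, -0.477, 0.008], [-0.477, -0.879, 0.003], [0.006, -0.006, -1.0]]
wrist_force: [0.0, -0.2, -3.8]
gripper_width: 0.221
gripper_force: 30.0
g [0.5277 0.4472 0.1633] psi -118.49 zax [ 0.008  0.003 -1.   ] t 18.37 w 0.221 gf 30.0 F [ 0.  -0.2 -3.8] j [ 53.8  31.4   4.4   0.3 -62.6   7.6]
shift [306.3 446.5  -2.7] turn [ -0.27  -0.39 -25.65] rows 13.0
```

```bash
python3 -m creep '[[-1,306,446,-3,0,-0.4,-25.6],[-1,306,446,-3,0,-0.4,-25.6],[-1,306,446,-3,0,-0.4,-25.6],[-1,306,446,-3,0,-0.4,-25.6],[-1,306,446,-3,0,-0.4,-25.6],[-1,306,446,-3,0,-0.4,-25.6],[-1,306,446,-3,0,-0.4,-25.6],[-1,306,446,-3,0,-0.4,-25.6]]' >/dev/null; python3 -c "
from h import *
now(); go(cw(0,-.069,.165),267.16,0)"
```

```text
g [0.5588 0.1124 0.1607] psi -92.9 zax [-0.007 -0.002 -1.   ] t 19.03 w 0.218 gf 30.0 F [ 1.5  0.2 -1.7] j [ 27.6  20.9 -13.6  -0.1 -55.9  59.5]
shift [ 32.9 203.2  -4.1] turn [ 0.14  0.4  -0.06] rows 4.9
```

```bash
python3 -m creep '[[-1,33,203,-4,0,0.4,0],[-1,33,203,-4,0,0.4,0],[-1,33,203,-4,0,0.4,0],[-1,33,203,-4,0,0.4,0],[-1,33,203,-4,0,0.4,0],[-1,33,203,-4,0,0.4,0],[-1,33,203,50,0,0.4,0],[-1,33,203,50,0,0.4,0]]' >/dev/null; python3 -m creep '[[-1,0,0,0,0,0,0],[-1,0,0,0,0,0,0]]'>/dev/null; python3 -c "
from h import *
now(); held(-.069); go(cw(0,-.069,.045),267.16,0)"
```

```text
g [ 0.583  -0.0898  0.111 ] psi -92.89 zax [-0.    -0.002 -1.   ] t 19.87 w 0.218 gf 30.0 F [-0.8 -0.3 -1.3] j [  7.   25.6 -14.3   0.1 -50.1  80. ]
0.036 -0.0765 -0.0567 0.1169
0.044 -0.0826 -0.0506 0.1236
0.052 -0.0825 -0.0503 0.124
0.06 -0.0825 -0.0504 0.1247
0.068 -0.0826 -0.0504 0.1249
0.076 -0.0819 -0.0508 0.1246
[ 0.07565882 -0.05034727  0.12494021]
shift [-1.3  2.4 67.6] turn [ 0.08 -0.2  -0.01] rows 1.6
```

```bash
python3 -m creep '[[-1,-1,2.3,30,0,0,0],[-1,-1,2.3,50,0,0,0],[-1,-1,2.3,62,0,0,0],[-1,-1,2.3,68,0,0,0],[-1,-1,2.3,68,0,0,0]]' ; python3 -m creep '[[-0.26,0,0,0,0,0,0],[-0.26,0,0,0,0,0,0],[-0.26,0,0,0,0,0,0],[-0.26,0,0,0,0,0,0],[-0.26,0,0,-30,0,0,0],[-0.26,0,0,-70,0,0,0],[-0.26,0,0,-110,0,0,0],[-0.26,0,0,-150,0,0,0]]'; python3 -m creep '[[0.2,0,0,-60,0,0,0],[0.2,0,0,-60,0,0,0],[0.2,0,0,-60,0,0,0]]'>/dev/null;  python3 - <<'E'
from h import *
np.set_printoptions(precision=4,suppress=True)
now(); im=laid(-.069); laid(-.023); laid(.069); im,d,P,E=shot('top'); np.save('top2.npy',P); save(im,'top2.png')
for o in vision.cut_out('top','lid_handle'): 
    q=P[o['region']]; q=q[q[:,2]>.032]; print(o['conf'],o['uv'],len(q), q.mean(0) if len(q) else '')
for t in ['dog_c_head']:
    for o in vision.find_in('top',t): print(t,o['conf'],o['uv'])
E
```

```text
time_s: 20.33
tcp_pos: [0.5829, -0.0914, 0.2088]
ee_rot: [[0.999, -0.05, 0.004], [-0.05, -0.999, -0.001], [0.004, 0.001, -1.0]]
wrist_force: [0.3, -0.1, -2.2]
gripper_width: 0.223
gripper_force: 30.0
time_s: 21.0
tcp_pos: [0.5817, -0.0917, 0.3616]
ee_rot: [[0.999, -0.05, 0.005], [-0.05, -0.999, -0.001], [0.005, 0.001, -1.0]]
wrist_force: [1.3, -0.3, -0.6]
gripper_width: 0.366
gripper_force: 0.0
g [ 0.5852 -0.092   0.2627] psi -92.85 zax [ 0.019 -0.001 -1.   ] t 21.25 w 0.517 gf 0.0 F [-0.1 -0.3  0.3] j [  6.8  17.5  -3.2   0.2 -68.3  80.3]
-0.05 -0.0888 -0.0491 0.0434
-0.03 -0.0784 -0.0596 0.0442
-0.01 -0.0783 -0.0597 0.0441
0.01 -0.0781 -0.0587 0.0438
0.03 -0.089 -0.0491 0.0436
0.05 -0.0837 -0.0532 0.0504
0.07 -0.0845 -0.0534 0.0508
-0.05 -0.0429 -0.0032 0.0436
-0.03 -0.0321 -0.0135 0.044
-0.01 -0.0323 -0.0131 0.0442
0.01 -0.032 -0.0126 0.0441
0.03 -0.0428 -0.0033 0.0435
0.05 -0.0378 -0.0072 0.0495
0.07 -0.0381 -0.007 0.0506
-0.05 0.0493 0.089 0.0439
-0.03 0.0596 0.0787 0.044
-0.01 0.0596 0.0789 0.0436
0.01 0.0596 0.0784 0.0438
0.03 0.049 0.0889 0.0434
0.05 0.0535 0.085 0.0504
0.07 0.0534 0.0852 0.0506
0.74 [361.8, 189.2] 227 [ 0.5645 -0.0887  0.0464]
0.71 [451.1, 187.7] 306 [ 0.5629 -0.3357  0.1021]
```

View pics/top2.png

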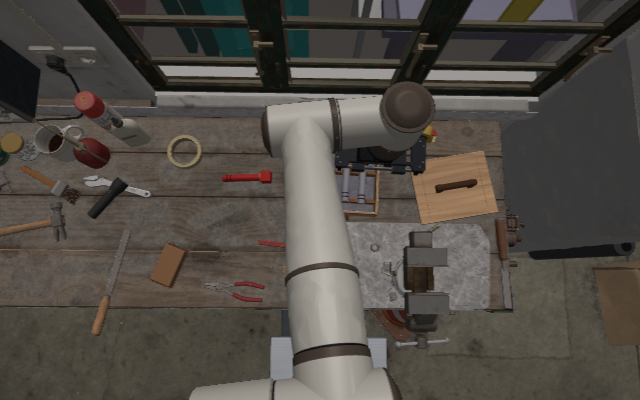

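```bash
python3 - <<'E'
from h import *
E=ext('top'); g=ray('top',(456,185),.046,E); print(g)
a=ray('top',(437,187),.046,E);b=ray('top',(475,183),.046,E);print(a,b,np.degrees(np.arctan2(*(a-b)[[1,0]])))
go([g[0],g[1]-.01,.26],186)
E
```

```text
[ 0.57463188 -0.35735315  0.046     ]
[ 0.56823323 -0.30327693  0.046     ] [ 0.58105056 -0.41159861  0.046     ] 96.74823340622922
shift [  7.  275.8  -6.2] turn [-0.   -0.11 81.1 ] rows 11.3
```

```bash
python3 -m creep '[[0.2,7,276,-6,0,0,50],[0.2,7,276,-6,0,0,50],[0.2,7,276,-6,0,0,50],[0.2,7,276,-6,0,0,50],[0.2,7,276,-6,0,0,50],[0.2,7,276,-6,0,0,50],[0.2,7,276,-6,0,0,50],[0.2,7,276,-6,0,0,50]]' >/dev/null; python3 -m creep '[[0.2,0,0,0,0,0,31],[0.2,0,0,0,0,0,31],[0.2,0,0,0,0,0,31],[0.2,0,0,0,0,0,31],[0.2,0,0,0,0,0,31],[0.2,0,0,0,0,0,31]]'>/dev/null; python3 - <<'E'
from h import *
np.set_printoptions(precision=4,suppress=True)
now(); 
im,d,P,E=shot('wrist'); save(im,'w5.png'); np.save('w5.npy',P)
for o in vision.cut_out('wrist','lid_handle'): print(o['conf'],o['uv'],P[o['region']].mean(0))
m=(P[...,2]>.036)&(P[...,2]<.056)&(abs(P[...,0]-.5746)<.05)&(abs(P[...,1]+.357)<.09)
print('handle',m.sum(),cv2.minAreaRect(P[m][:,:2].astype(np.float32)),np.percentile(P[m][:,2],90),P[m].mean(0))
m=(P[...,2]>.009)&(P[...,2]<.024)&(abs(P[...,0]-.5746)<.15)&(abs(P[...,1]+.357)<.17); print('panel',m.sum(),cv2.minAreaRect(P[m][:,:2].astype(np.float32)))
E
```

```text
g [ 0.5754 -0.367   0.2599] psi -173.85 zax [ 0.002  0.    -1.   ] t 22.72 w 0.602 gf 0.0 F [-1.5 -0.  -0.2] j [-19.   27.1  11.2  -0.  -74.   25.2]
0.63 [326.7, 161.3] [ 0.5766 -0.3724  0.0193]
handle 1888 ((0.5746291875839233, -0.3579899072647095), (0.020757175981998444, 0.11951635032892227), 10.017653465270996) 0.0482932045407573 [ 0.5753 -0.3611  0.0467]
panel 29941 ((0.5709955096244812, -0.3672386705875397), (0.3186466097831726, 0.24531380832195282), 5.939869403839111)
```

View pics/w5.png

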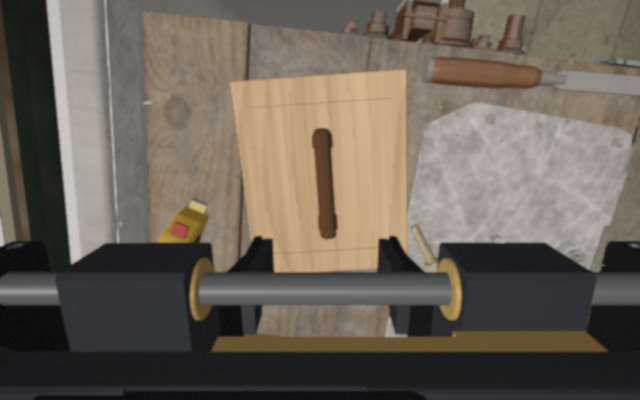

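```bash
python3 -c "
from h import *
go([.5746,-.358,.041],190)"
```

```text
shift [ -9.2   0.  219.3] turn [-0.16 -0.04 -3.75] rows 5.3
```

```bash
python3 -m creep '[[0.1,-9,0,160,0,0,-3.8],[0.1,-9,0,160,0,0,-3.8],[0.1,-9,0,160,0,0,-3.8],[0.1,-9,0,160,0,0,-3.8],[0.1,-9,0,190,0,0,-3.8],[0.1,-9,0,210,0,0,-3.8],[0.1,-9,0,218,0,0,-3.8],[0.1,-9,0,218,0,0,-3.8]]' >/dev/null;python3 -m creep '[[0.1,0,0,0,0,0,0],[0.1,0,0,0,0,0,0]]' >/dev/null; python3 -c "
from h import *
now(); go([.5746,-.358,.041],190)"
```

```text
g [ 0.577  -0.3595  0.0454] psi -170.03 zax [ 0.008 -0.003 -1.   ] t 23.65 w 0.55 gf 0.0 F [-0.3  0.7  0.4] j [-18.3  37.1  -4.    0.  -48.4  28.3]
shift [-1.3  0.9  4.4] turn [-0.42 -0.23 -0.03] rows 0.1
```

```bash
python3 -m creep '[[0.1,-1.3,1,4,-0.4,-0.2,0],[0.1,-1.3,1,4,-0.4,-0.2,0],[-1,-1.3,1,4,-0.4,-0.2,0],[-1,-1.3,1,4,-0.4,-0.2,0],[-1,-1.3,1,4,-0.4,-0.2,0],[-1,-1.3,1,4,-0.4,-0.2,0],[-1,-1.3,1,4,-0.4,-0.2,0],[-1,-1.3,1,4,-0.4,-0.2,0]]';python3 -m creep '[[-1,0,0,0,0,0,0],[-1,0,0,-20,0,0,0],[-1,0,0,-60,0,0,0],[-1,0,0,-100,0,0,0],[-1,0,0,-120,0,0,0],[-1,0,0,-120,0,0,0],[-1,0,0,-120,0,0,0]]'; python3 -c "
from h import *
now(); go(cw(0,0,.16),177.16)"
```

```text
time_s: 24.32
tcp_pos: [0.574, -0.3577, 0.2034]
ee_rot: [[0.172, -0.985, -0.002], [-0.985, -0.172, 0.001], [-0.001, 0.002, -1.0]]
wrist_force: [2.2, -0.7, -0.1]
gripper_width: 0.2
gripper_force: 30.0
time_s: 24.9
tcp_pos: [0.5735, -0.3576, 0.3233]
ee_rot: [[0.171, -0.985, -0.002], [-0.985, -0.171, 0.002], [-0.003, 0.002, -1.0]]
wrist_force: [-0.8, 1.0, -4.0]
gripper_width: 0.201
gripper_force: 30.0
g [ 0.5731 -0.3572  0.1593] psi -170.13 zax [-0.002  0.002 -1.   ] t 24.9 w 0.201 gf 30.0 F [-0.8  1.  -4. ] j [-18.3  30.4   2.1  -0.1 -61.9  28.2]
shift [-3.276e+02 -6.970e+01  1.000e-01] turn [ 0.13  0.14 12.71] rows 8.0
```

```bash
python3 - <<'E'
from h import *
np.set_printoptions(precision=4,suppress=True)
w=np.load('w1.npy')
for n in('w1','top','top2','live'):
    P=shot('top')[2] if n=='live' else np.load(n+'.npy')
    Q=P.copy(); Q[...,:2]=(P[...,:2]-CC)@CR
    for sx in(-.109,.109):
        m=(Q[...,2]>.058)&(Q[...,2]<.1)&(np.hypot(Q[...,0]-sx,Q[...,1])<.045); q=Q[m]
        if len(q)>20: c,a=fitline(q[:,:2]); print(n,sx,len(q),c,np.degrees(np.arctan2(a[1],a[0]))-90,q[:,2].max())
E
```

```text
w1 -0.109 1231 [-0.1054 -0.0013] 15.801347821495668 0.08553642245583665
w1 0.109 368 [0.1017 0.0048] 4.196716952388883 0.08005910315162185
top -0.109 153 [-0.1061 -0.0009] -155.52820991609696 0.08726970195913597
top 0.109 144 [ 0.1063 -0.0003] -172.2665972572206 0.0867577051814239
live -0.109 142 [-0.1095  0.0004] 2.95379920190625 0.08728146786526736
live 0.109 146 [0.1061 0.0001] -171.12812040278106 0.0883691697433655
```

```bash
python3 -m creep '[[-1,-327,-70,0,0,0,12.7],[-1,-327,-70,0,0,0,12.7],[-1,-327,-70,0,0,0,12.7],[-1,-327,-70,0,0,0,12.7],[-1,-327,-70,0,0,0,12.7],[-1,-327,-70,0,0,0,12.7],[-1,-327,-70,0,0,0,12.7],[-1,-327,-70,0,0,0,12.7]]' >/dev/null; python3 -m creep '[[-1,-327,-70,0,0,0,0],[-1,0,0,0,0,0,0],[-1,0,0,0,0,0,0],[-1,0,0,0,0,0,0]]' >/dev/null; python3 - <<'E'
from h import *
np.set_printoptions(precision=4,suppress=True)
now(); go(cw(0,0,.1),177.16)
im,d,P,E=shot('wrist'); save(im,'w6.png'); np.save('w6.npy',P)
E
```

```text
g [ 0.5837 -0.0244  0.1562] psi 177.31 zax [-0.011  0.    -1.   ] t 25.95 w 0.204 gf 30.0 F [-0.1  0.3 -4.4] j [ 13.4  22.6 -11.7  -0.2 -56.3 -16. ]
shift [-1.6 -1.1 56.2] turn [ 0.6  -0.    0.15] rows 1.3
```

View pics/w6.png

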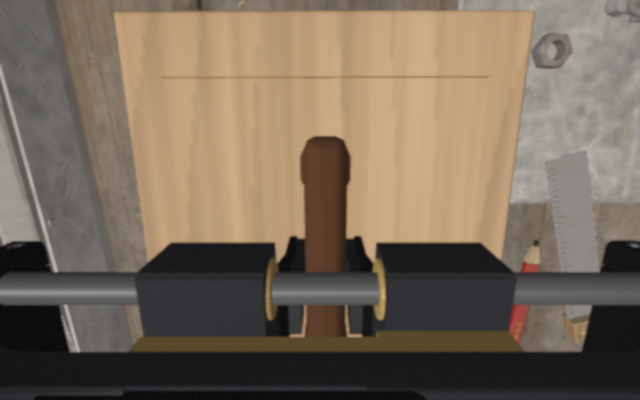

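```bash
python3 - <<'E'
from h import *
np.set_printoptions(precision=4,suppress=True)
P=np.load('w6.npy'); Q=P.copy(); Q[...,:2]=(P[...,:2]-CC)@CR
q=Q[30:236].reshape(-1,3); print(np.median(q[(q[:,2]>.1)&(q[:,2]<.15)][:,2]))
zc=np.median(q[(q[:,2]>.1)&(q[:,2]<.15)][:,2])
for v in (30,60,90,110):
    row=Q[v]; m=abs(row[:,2]-zc)<.006; print(v,'x',row[m][:,0].min(),row[m][:,0].max(),'y',row[m][:,1].mean(), 'z',row[m][[0,-1],2])
for u in (160,240,320,400,480):
    col=Q[:200,u]; m=abs(col[:,2]-zc)<.006; print(u,'ymin',col[m][:,1].min(),'x',col[m][0,0])
E
```

```text
0.1312322248948376
30 x -0.09476064582718001 0.08908820342579508 y -0.1061082059140081 z [0.1303 0.1302]
60 x -0.0951580303694119 0.08962395952400928 y -0.09370554751010433 z [0.1295 0.1303]
90 x -0.09384273452022238 0.08933449069713838 y -0.08079278124728176 z [0.1303 0.1325]
110 x -0.0945327854674881 0.08939939189460629 y -0.07189069278533254 z [0.13   0.1312]
160 ymin -0.11387661346557731 x 0.07026484287744145
240 ymin -0.11388703143319849 x 0.034895597275411486
320 ymin -0.11395738497493656 x -0.0003106352143789124
400 ymin -0.11413224946102266 x -0.03555031453817939
480 ymin -0.11395861122384106 x -0.07031435548314252
```

```bash
python3 -m creep '[[-1,-1,-1.5,40,0.5,0,0],[-1,-1,-1.5,40,0.5,0,0],[-1,-1,-1.5,40,0.5,0,0],[-1,-1,-1.5,40,0.5,0,0]]' >/dev/null; python3 - <<'E'
from h import *
np.set_printoptions(precision=4,suppress=True)
now(); go(cw(0,0,.1),177.16)
im,d,P,E=shot('wrist'); Q=P.copy(); Q[...,:2]=(P[...,:2]-CC)@CR
q=Q[30:236].reshape(-1,3); q=q[(q[:,2]>.07)&(q[:,2]<.11)]; zc=np.median(q[:,2]); q=q[abs(q[:,2]-zc)<.006]; print(zc,'plane',np.linalg.lstsq(np.c_[q[:,:2],np.ones(len(q))],q[:,2],rcond=None)[0])
for v in (30,60,90,110):
    row=Q[v]; m=abs(row[:,2]-zc)<.006; print(v,'x',row[m][:,0].min(),row[m][:,0].max())
for u in (160,320,480):
    col=Q[:200,u]; m=abs(col[:,2]-zc)<.006; print(u,'ymin',col[m][:,1].min())
E
```

```text
g [ 0.5892 -0.0253  0.1196] psi 177.19 zax [ 0.005 -0.    -1.   ] t 26.33 w 0.204 gf 30.0 F [ 0.2  0.3 -4. ] j [ 13.3  24.9 -14.    0.1 -50.8 -16.2]
shift [-2.3  2.6 19.5] turn [-0.29  0.01  0.03] rows 0.5
0.09441183440612291 plane [0.0093 0.0206 0.0957]
30 x -0.08864051316428015 0.09587511611395924
60 x -0.08885711020281187 0.0955693098992601
90 x -0.08881860899515087 0.09521919138727764
110 x -0.0885922860597125 0.09524439247705223
160 ymin -0.11503858716569036
320 ymin -0.11485693220967891
480 ymin -0.11502207086713351
```

```bash
python3 -m creep '[[-1,0,0,0,0,0,0],[-1,0,0,0,0,0,0],[-1,0,0,0,0,0,0],[-1,0,0,0,0,0,0]]'|head -3;python3 -m creep '[[-1,0,0,0,0,0,0],[-1,0,0,0,0,0,0],[-1,0,0,0,0,0,0],[-1,0,0,0,0,0,0]]'|head -3; python3 - <<'E'
from h import *
np.set_printoptions(precision=4,suppress=True)
now(); go(cw(0,0,.1),177.16)
im,d,P,E=shot('wrist'); Q=P.copy(); Q[...,:2]=(P[...,:2]-CC)@CR
q=Q[30:236].reshape(-1,3); q=q[(q[:,2]>.07)&(q[:,2]<.11)]; zc=np.median(q[:,2]); q=q[abs(q[:,2]-zc)<.006]; print(zc,'plane',np.linalg.lstsq(np.c_[q[:,:2],np.ones(len(q))],q[:,2],rcond=None)[0])
for v in (60,110):
    row=Q[v]; m=abs(row[:,2]-zc)<.006; print(v,'x',row[m][:,0].min(),row[m][:,0].max())
for u in (160,320,480):
    col=Q[:200,u]; m=abs(col[:,2]-zc)<.006; print(u,'ymin',col[m][:,1].min())
E
```

```text
time_s: 26.72
tcp_pos: [0.5881, -0.0248, 0.2844]
ee_rot: [[-0.049, -0.999, 0.007], [-0.999, 0.049, 0.001], [-0.001, -0.007, -1.0]]
time_s: 27.05
tcp_pos: [0.588, -0.0247, 0.2837]
ee_rot: [[-0.049, -0.999, 0.006], [-0.999, 0.049, 0.001], [-0.001, -0.006, -1.0]]
g [ 0.589  -0.0245  0.1197] psi 177.21 zax [ 0.006  0.001 -1.   ] t 27.05 w 0.204 gf 30.0 F [-1.2  0.7 -3.4] j [ 13.4  24.9 -14.1   0.  -50.7 -16.2]
shift [-1.6  2.2 19.7] turn [-0.33  0.06  0.05] rows 0.5
0.09447873649302109 plane [0.0098 0.0214 0.0958]
60 x -0.08977544792592844 0.09569174466767476
110 x -0.08879406746037966 0.09504582161170742
160 ymin -0.1137118515877866
320 ymin -0.11401550497408039
480 ymin -0.11377807820481708
```

```bash
python3 -m creep '[[-1,-1,2.3,15,-0.3,0,0],[-1,-1,2.3,22,-0.3,0,0],[-1,-1,2.3,22,-0.3,0,0],[-1,-1,2.3,22,-0.3,0,0],[-1,-1,2.3,22,-0.3,0,0],[-1,-1,2.3,22,-0.3,0,0],[-1,-1,2.3,22,-0.3,0,0]]' >/dev/null; python3 - <<'E'
from h import *
np.set_printoptions(precision=4,suppress=True)
now(); go(cw(0,0,.086),177.16)
im,d,P,E=shot('wrist'); Q=P.copy(); Q[...,:2]=(P[...,:2]-CC)@CR
q=Q[30:236].reshape(-1,3); q=q[(q[:,2]>.06)&(q[:,2]<.09)]; zc=np.median(q[:,2]); q=q[abs(q[:,2]-zc)<.006]; print(zc,'plane',np.linalg.lstsq(np.c_[q[:,:2],np.ones(len(q))],q[:,2],rcond=None)[0])
for v in (60,110):
    row=Q[v]; m=abs(row[:,2]-zc)<.006; print(v,'x',row[m][:,0].min(),row[m][:,0].max())
for u in (160,320,480):
    col=Q[:200,u]; m=abs(col[:,2]-zc)<.006; print(u,'ymin',col[m][:,1].min())
E
```

```text
g [ 0.5864 -0.0233  0.0982] psi 177.22 zax [ 0.002  0.001 -1.   ] t 27.68 w 0.201 gf 30.0 F [ 0.6  0.1 -5.1] j [ 13.5  26.2 -15.5  -0.1 -48.2 -16.2]
shift [-0.6  0.2 12.2] turn [-0.09  0.07  0.06] rows 0.3
0.07304144073228454 plane [0.005  0.0173 0.074 ]
60 x -0.09235320493089043 0.09267703186904436
110 x -0.09214889535147712 0.09267233424083891
160 ymin -0.1131500313545536
320 ymin -0.1126798950209124
480 ymin -0.11307870415282516
```

Lid is centred within 1 mm; lower it.

```bash
python3 -m creep '[[-1,-0.3,0.3,3,0,0,0],[-1,-0.3,0.3,6,0,0,0],[-1,-0.3,0.3,9,0,0,0],[-1,-0.3,0.3,11,0,0,0],[-1,-0.3,0.3,12,0,0,0],[-1,-0.3,0.3,12,0,0,0]]'; python3 -c "
from h import *
now()"
```

```text
time_s: 28.23
tcp_pos: [0.5857, -0.0231, 0.2497]
ee_rot: [[-0.048, -0.999, 0.0], [-0.999, 0.048, 0.001], [-0.001, -0.0, -1.0]]
wrist_force: [-0.2, 0.6, -1.3]
gripper_width: 0.205
gripper_force: 30.0
g [ 0.5857 -0.023   0.0857] psi 177.23 zax [ 0.     0.001 -1.   ] t 28.23 w 0.205 gf 30.0 F [-0.2  0.6 -1.3] j [ 13.5  27.1 -16.2  -0.1 -46.6 -16.3]
```

```bash
python3 -m creep '[[0.1,0,0,0,0,0,0],[0.1,0,0,0,0,0,0],[0.1,0,0,0,0,0,0],[0.1,0,0,0,0,0,0],[0.1,0,0,-10,0,0,0],[0.1,0,0,-50,0,0,0],[0.1,0,0,-90,0,0,0],[0.1,0,0,-130,0,0,0]]' >/dev/null; python3 -m creep '[[0.1,0,0,-60,0,0,0],[0.1,0,0,-60,0,0,0],[0.1,0,0,-60,0,0,0],[0.1,0,0,-60,0,0,0],[0.1,0,0,-60,0,0,0]]' >/dev/null; python3 - <<'E'
from h import *
np.set_printoptions(precision=4,suppress=True)
now()
im,d,P,E=shot('wrist'); save(im,'w7.png'); np.save('w7.npy',P); Q=P.copy(); Q[...,:2]=(P[...,:2]-CC)@CR
m=(abs(Q[...,2]-.062)<.005)&(abs(Q[...,0])<.086)&(abs(Q[...,1])<.13)
m[238:]=False
q=Q[m]; print('panel',len(q),np.median(q[:,2]),np.linalg.lstsq(np.c_[q[:,:2],np.ones(len(q))],q[:,2],rcond=None)[0],q.min(0),q.max(0))
for t in['button_head_grip','button_tail_grip']:
    for o in vision.cut_out('wrist',t): 
        b=Q[o['region']]; k=b[b[:,2]>.074]; print(t,o['conf'],o['uv'],len(k),k.mean(0) if len(k) else '', np.percentile(b[:,2],95), (lambda a: np.degrees(np.arctan2(a[1],a[0])))(fitline(k[:,:2])[1]) if len(k)>10 else '')
E
```

```text
g [ 0.5849 -0.0233  0.2752] psi 177.2 zax [-0.001  0.001 -1.   ] t 29.32 w 0.55 gf 0.0 F [-0.3  0.2 -1.1] j [ 13.5  16.9  -2.1  -0.1 -71.  -16.3]
panel 27332 0.0616611960626004 [ 0.0002 -0.0003  0.0617] [-0.086  -0.1129  0.0585] [0.086  0.0662 0.067 ]
button_head_grip 0.86 [219.0, 179.2] 561 [ 0.1054 -0.0025  0.0859] 0.08416812228937225 51.63640748786664
button_head_grip 0.4 [428.7, 176.4] 532 [-0.1069 -0.0023  0.0849] 0.08406166380083138 122.60855628649436
button_tail_grip 0.96 [431.2, 180.3] 547 [-0.1071 -0.002   0.0849] 0.08406599614082177 122.78167891747484
button_tail_grip 0.26 [235.4, 176.0] 1102 [-0.0005 -0.0025  0.086 ] 0.08395791308532768 -0.1924047736616209
```

View pics/w7.png

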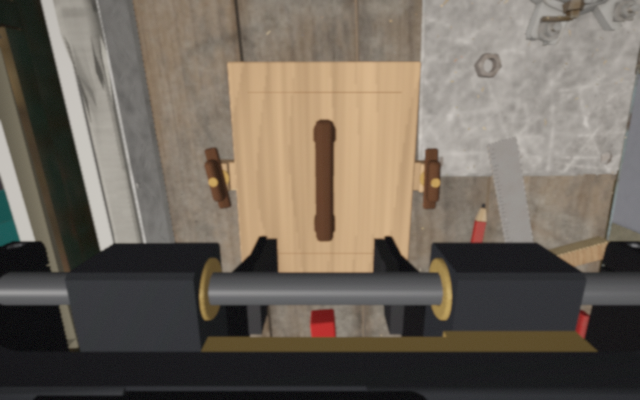

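```bash
python3 - <<'E'
from h import *
np.set_printoptions(precision=4,suppress=True)
P=np.load('w7.npy'); Q=P.copy(); Q[...,:2]=(P[...,:2]-CC)@CR
for s,u in((1,(195,235)),(-1,(415,450))):
    A=Q[140:220,u[0]:u[1]].reshape(-1,3)
    for lo,hi in((.078,.092),(.066,.092)):
        k=A[(A[:,2]>lo)&(A[:,2]<hi)]; print(s,lo,len(k),cv2.minAreaRect(k[:,:2].astype(np.float32)),k[:,2].max())
now(); go(cw(.108,0,.14),185); go(cw(-.108,0,.14),178)
E
```

```text
1 0.078 497 ((0.1079460009932518, -0.0005632378160953522), (0.012517395429313183, 0.04167456552386284), 10.365269660949707) 0.08582969057971246
1 0.066 961 ((0.10780035704374313, -0.0005857273936271667), (0.013855179771780968, 0.06374280899763107), 9.158995628356934) 0.08582969057971246
-1 0.078 495 ((-0.10934863239526749, 0.00012678839266300201), (0.012686976231634617, 0.041843727231025696), 1.7347923517227173) 0.0856612733991301
-1 0.066 939 ((-0.10947107523679733, -0.0005670525133609772), (0.014121227897703648, 0.06276805698871613), 2.5168120861053467) 0.0856612733991301
g [ 0.5849 -0.0234  0.2741] psi 177.21 zax [-0.003  0.001 -1.   ] t 29.47 w 0.549 gf 0.0 F [ 0.6 -0.2 -0.1] j [ 13.5  17.   -2.1  -0.1 -71.  -16.3]
shift [  -0.4 -109.   133.8] turn [ 0.15  0.03 -7.79] rows 4.1
shift [ -0.6 107.  134.4] turn [ 0.15  0.02 -0.79] rows 4.1
```

```bash
python3 - <<'E'
from h import *
P=np.load('top.npy'); m=(P[...,2]>.09)&(P[...,2]<.6)&(abs(P[...,1]+.03)<.2)&(P[...,0]>.6)&(P[...,0]<1.0); q=P[m]; print(m.sum(), np.percentile(q[:,0],[0,1,5,50]) if m.any() else '')
now(); go(cw(.108,-.0005,.14),186.7)
E
python3 -m creep '[[0,0,-109,100,0,0,-9.5],[0,0,-109,100,0,0,-9.5],[0,0,-109,133,0,0,-9.5],[0,0,-109,133,0,0,-9.5],[0,0,-109,133,0,0,-9.5],[0,0,-109,133,0,0,-9.5],[0,0,-109,133,0,0,-9.5],[0,0,-109,133,0,0,-9.5]]'>/dev/null; python3 -c "
from h import *
now(); go(cw(.108,-.0005,.091),186.7)"
```

```text
9694 [0.79125436 0.80304902 0.82092776 0.83202844]
g [ 0.5849 -0.0234  0.2741] psi 177.21 zax [-0.003  0.001 -1.   ] t 29.47 w 0.549 gf 0.0 F [ 0.6 -0.2 -0.1] j [ 13.5  17.   -2.1  -0.1 -71.  -16.3]
shift [ 1.000e-01 -1.090e+02  1.338e+02] turn [ 0.15  0.04 -9.49] rows 4.1
g [ 0.6951 -0.0284  0.1452] psi -173.25 zax [ 0.004  0.001 -1.   ] t 30.13 w 0.498 gf 0.0 F [ 0.9  0.1 -0.1] j [ 10.9  32.8   4.1  -0.  -61.1  -4.2]
shift [ 0.2  0.8 54.2] turn [-0.24  0.03  0.05] rows 1.3
```

```bash
python3 - <<'E'
from h import *
P=np.load('top.npy')
for z0,z1 in((.07,.12),(.12,.2),(.2,.35)):
    m=(P[...,2]>z0)&(P[...,2]<z1)&(P[...,1]>-.1)&(P[...,1]<.04)&(P[...,0]>.72)&(P[...,0]<1.0); q=P[m]; print(z0,m.sum(), np.sort(q[:,0])[:5] if m.any() else '')
E
python3 -m creep '[[0,0,1,35,-0.2,0,0],[0,0,1,48,-0.2,0,0],[0,0,1,53,-0.2,0,0],[0,0,1,53,-0.2,0,0],[0,0,1,53,-0.2,0,0]]'; python3 -c "
from h import *
now(); go(cw(.108,-.0005,.091),186.7)"
```

```text
0.07 394 [0.82467462 0.82496675 0.82550464 0.82567126 0.82568212]
0.12 364 [0.82530037 0.82633921 0.82643689 0.8265651  0.82667095]
0.2 564 [0.82829134 0.82831383 0.8286786  0.82881908 0.82882649]
time_s: 30.55
tcp_pos: [0.6938, -0.0285, 0.2565]
ee_rot: [[0.118, -0.993, 0.001], [-0.993, -0.118, 0.001], [-0.001, -0.001, -1.0]]
wrist_force: [0.6, 0.1, 0.6]
gripper_width: 0.5
gripper_force: 0.0
g [ 0.694  -0.0284  0.0925] psi -173.25 zax [ 0.001  0.001 -1.   ] t 30.55 w 0.5 gf 0.0 F [0.6 0.1 0.6] j [ 10.9  35.5   1.   -0.  -55.3  -4.2]
shift [0.2 0.  1.5] turn [-0.08  0.03  0.05] rows 0.0
```

```bash
python3 -m creep '[[-1,0,0,1.5,0,0,0],[-1,0,0,1.5,0,0,0],[-1,0,0,1.5,0,0,0],[-1,0,0,1.5,0,0,0],[-1,0,0,1.5,0,0,0],[-1,0,0,1.5,0,0,0]]'|tail -3; python3 -m creep '[[-1,0,0,0,0,0,-7],[-1,0,0,0,0,0,-14],[-1,0,0,0,0,0,-21],[-1,0,0,0,0,0,-28],[-1,0,0,0,0,0,-34],[-1,0,0,0,0,0,-40],[-1,0,0,0,0,0,-40],[-1,0,0,0,0,0,-40]]' ; python3 -c "
from h import *
now(); go(cw(.108,-.0005,.091),267)"
```

```text
wrist_force: [4.2, -0.6, -2.5]
gripper_width: 0.135
gripper_force: 30.6
time_s: 31.72
tcp_pos: [0.6941, -0.0288, 0.2525]
ee_rot: [[0.726, -0.687, -0.001], [-0.687, -0.726, 0.0], [-0.001, 0.0, -1.0]]
wrist_force: [2.5, -1.6, -1.3]
gripper_width: 0.131
gripper_force: 30.0
g [ 0.6939 -0.0287  0.0885] psi -133.42 zax [-0.001  0.    -1.   ] t 31.72 w 0.131 gf 30.0 F [ 2.5 -1.6 -1.3] j [ 10.9  35.8   0.8  -0.  -55.1  35.7]
shift [-0.2  0.2 -2.5] turn [ -0.     0.06 -40.42] rows 5.6
```

```bash
python3 -m creep '[[-1,0,0,-1.5,0,0,-7],[-1,0,0,-1.5,0,0,-14],[-1,0,0,-1.5,0,0,-21],[-1,0,0,-1.5,0,0,-28],[-1,0,0,-1.5,0,0,-34],[-1,0,0,-1.5,0,0,-40],[-1,0,0,-1.5,0,0,-40],[-1,0,0,-1.5,0,0,-40]]' ; python3 -m creep '[[0,0,0,0,0,0,0],[0,0,0,0,0,0,0],[0,0,0,0,0,0,0],[0,0,0,-30,0,0,0],[0,0,0,-60,0,0,0],[0,0,0,-90,0,0,0],[0,0,0,-90,0,0,0],[0,0,0,-90,0,0,0]]' > /dev/null; python3 -c "
from h import *
now(); go(cw(-.109,0,.18),179)"
```

```text
time_s: 32.38
tcp_pos: [0.694, -0.0294, 0.2526]
ee_rot: [[0.998, -0.06, -0.002], [-0.06, -0.998, -0.0], [-0.002, 0.0, -1.0]]
wrist_force: [4.0, -3.2, -5.5]
gripper_width: 0.137
gripper_force: 30.0
g [ 0.6942 -0.0282  0.1828] psi -93.31 zax [ 0.002  0.002 -1.   ] t 33.05 w 0.494 gf 0.0 F [ 0.4 -0.3 -0.5] j [ 10.9  31.    6.7  -0.1 -65.6  75.8]
shift [-216.9    1.6    2.4] turn [-1.800e-01 -2.000e-02  8.769e+01] rows 12.2
```

```bash
python3 -m creep '[[0,-217,2,0,0,0,50],[0,-217,2,0,0,0,50],[0,-217,2,0,0,0,50],[0,-217,2,0,0,0,50],[0,-217,2,0,0,0,50],[0,-217,2,0,0,0,50],[0,-217,2,0,0,0,50],[0,-217,2,0,0,0,50]]' > /dev/null;  python3 -m creep '[[0,0,0,0,0,0,38],[0,0,0,0,0,0,38],[0,0,0,0,0,0,38],[0,0,0,0,0,0,38],[0,0,0,0,0,0,38],[0,0,0,0,0,0,38],[0,0,0,0,0,0,38]]' > /dev/null; python3 -c "
from h import *
now(); go(cw(-.109,0,.091),179)"
```

```text
g [ 0.4764 -0.0181  0.1795] psi 178.81 zax [-0.005  0.    -1.   ] t 34.3 w 0.496 gf 0.0 F [-0.1 -0.   0.1] j [ 17.3  11.1 -24.7  -0.1 -54.4 -18.4]
shift [-0.7 -0.3 88.5] turn [ 0.28  0.02 -0.19] rows 2.1
```

```bash
python3 -m creep '[[0,-0.5,0,35,0.2,0,0],[0,-0.5,0,65,0.2,0,0],[0,-0.5,0,80,0.2,0,0],[0,-0.5,0,86,0.2,0,0],[0,-0.5,0,86,0.2,0,0],[0,-0.5,0,86,0.2,0,0]]' >/dev/null; python3 -c "
from h import *
now(); go(cw(-.109,0,.091),179)"
```

```text
g [ 0.4775 -0.0175  0.0947] psi 178.81 zax [ 0.001  0.    -1.   ] t 34.8 w 0.501 gf 0.0 F [0.1 0.1 0.3] j [ 17.4  17.6 -30.9  -0.  -41.4 -18.6]
shift [-0.1  0.2  3.7] turn [-0.05  0.02 -0.19] rows 0.1
```

```bash
python3 -m creep '[[0,0,0,3,0,0,0],[-1,0,0,3,0,0,0],[-1,0,0,3,0,0,0],[-1,0,0,3,0,0,0],[-1,0,0,3,0,0,0],[-1,0,0,3,0,0,0],[-1,0,0,3,0,0,0],[-1,0,0,3,0,0,0]]'|tail -3; python3 -m creep '[[-1,0,0,0,0,0,-7],[-1,0,0,0,0,0,-14],[-1,0,0,0,0,0,-21],[-1,0,0,0,0,0,-28],[-1,0,0,0,0,0,-35],[-1,0,0,0,0,0,-42],[-1,0,0,0,0,0,-44],[-1,0,0,0,0,0,-44]]' ;python3 -m creep '[[-1,0,0,0,0,0,-7],[-1,0,0,0,0,0,-14],[-1,0,0,0,0,0,-21],[-1,0,0,0,0,0,-28],[-1,0,0,0,0,0,-35],[-1,0,0,0,0,0,-42],[-1,0,0,0,0,0,-44],[-1,0,0,0,0,0,-44]]' ; python3 -c "
from h import *
now()"
```

```text
wrist_force: [-0.2, -0.3, 1.1]
gripper_width: 0.131
gripper_force: 30.0
time_s: 36.13
tcp_pos: [0.4767, -0.0178, 0.2556]
ee_rot: [[0.679, -0.734, 0.0], [-0.734, -0.679, 0.0], [-0.0, -0.0, -1.0]]
wrist_force: [-1.7, -0.7, 2.9]
gripper_width: 0.132
gripper_force: 30.0
time_s: 36.8
tcp_pos: [0.4766, -0.0181, 0.2556]
ee_rot: [[0.998, -0.058, -0.0], [-0.058, -0.998, -0.0], [-0.0, 0.0, -1.0]]
wrist_force: [-1.2, -1.7, 1.9]
gripper_width: 0.13
gripper_force: 30.0
g [ 0.4765 -0.0181  0.0916] psi -93.31 zax [-0. -0. -1.] t 36.8 w 0.13 gf 30.0 F [-1.2 -1.7  1.9] j [ 17.4  17.8 -31.2   0.  -41.   69.3]
```

```bash
python3 -m creep '[[0,0,0,0,0,0,0],[0,0,0,0,0,0,0],[0,0,0,0,0,0,0],[0,0,0,-30,0,0,0],[0,0,0,-70,0,0,0],[0,0,0,-110,0,0,0],[0,0,0,-150,0,0,0],[0,0,0,-190,0,0,0]]' > /dev/null; python3 -m creep '[[0,80,0,0,0,0,0],[0,80,0,0,0,0,0],[0,80,0,0,0,0,0],[0,80,0,0,0,0,0],[0,80,0,0,0,0,0]]' > /dev/null; python3 - <<'E'
from h import *
np.set_printoptions(precision=4,suppress=True)
now()
im,d,P,E=shot('wrist'); save(im,'w8.png'); Q=P.copy(); Q[...,:2]=(P[...,:2]-CC)@CR
m=(abs(Q[...,2]-.062)<.005)&(abs(Q[...,0])<.07)&(abs(Q[...,1])<.13); m[238:]=False; q=Q[m]; print('panel',np.median(q[:,2]),np.linalg.lstsq(np.c_[q[:,:2],np.ones(len(q))],q[:,2],rcond=None)[0],q.min(0),q.max(0))
for s in(1,-1):
    k=Q[:240].reshape(-1,3); k=k[(k[:,2]>.066)&(k[:,2]<.092)&(np.hypot(k[:,0]-s*.109,k[:,1])<.045)]
    if len(k)>20: print(s,len(k),cv2.minAreaRect(k[:,:2].astype(np.float32)))
E
```

```text
g [ 0.5561 -0.0223  0.2803] psi -93.32 zax [-0.002  0.    -1.   ] t 37.88 w 0.503 gf 0.0 F [-0.  0.  1.] j [ 14.4  13.9  -5.5  -0.1 -70.7  72.3]
panel 0.06164754576869971 [ 0.0003 -0.0002  0.0617] [-0.07   -0.1144  0.0578] [0.07   0.1124 0.0664]
1 1009 ((0.10602472722530365, -0.0012569986283779144), (0.013297184370458126, 0.058337051421403885), 89.2089614868164)
-1 233 ((-0.08744364231824875, -0.0006848275661468506), (0.013095338828861713, 0.020138902589678764), 89.30790710449219)
```

View pics/w8.png

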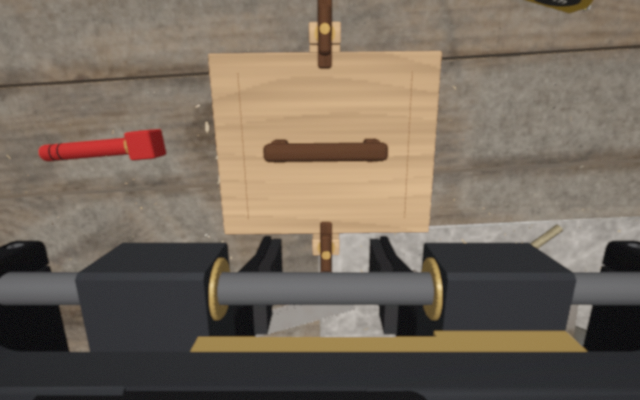

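The lid sits level on the rim. Both buttons are square across it, the head one at (325,40) and the tail one at (325,245), at about 89°. The gripper is clear and empty, so I am handing in.

```bash
python3 -c "
from station import r
print(r.finish_job())"
```

```text
the job is handed in; nothing more can be done
None
```

The job is handed in; the judge's result is not known. My last checks showed all three dogs in slots heads to +x, the lid seated level, both turn-buttons at about 89° (1.55 rad), and no bystander or the red look-alike touched.

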